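# Unclip the grating insert for washing

### The job

Take the grey grating insert out of the white flat grater and lay it flat, grating side up, in the blue wash tray. The insert is clipped in: keep its orange release button fully pressed, gently, while you pull the insert straight out from under the green bridge; do not force the clip. Put the insert down without dropping it, and leave the things standing around where they are.

Things in the scene. Friction and masses are not known exactly. Their poses are not given: they have to be found in the camera images.
- grater_base: White flat grater base fixed to the worktop, 200 x 86 mm. Origin on the worktop; x runs from its open front end (x = -105 mm) to its closed back end (+95 mm), z up. The insert lies on its bed (z = 6 mm) and leaves only along -x. Side lips at x = 30 to 95 mm keep the insert from being lifted; in front of x = 30 mm the bed is open above, between low guides up to z = 10 mm.
- bridge (a point): Middle of the top of the green bridge that crosses the grater base at x = 30 to 40 mm, z = 17 to 27 mm of the base. The insert passes under it.
- insert: Loose grey grating insert, 0.11 to 0.2 kg, plate 115 (x) x 60 (y) x 8 (z) mm. Origin at the centre of its underside, z up, x to the back of the grater. Clipped in, its origin is at about x = 27, y = 0, z = 6 mm of the base (2 mm of play). Past x = -28 mm it is wholly out from under bridge and lips and can be lifted. Steel grating on its back half, 2 mm high, only looks.
- tab_top (a point): Middle of the top edge of the insert's upright pull tab. The tab stands at the insert's front end: 10 mm thick (insert x = -57.5 to -47.5 mm), 36 mm wide (y), insert z = 8 to 48 mm. It serves to pull and to lift the insert.
- release_button: Orange sprung button on the insert, behind the tab, with a 32 (x) x 36 (y) mm thumb cap centred on this origin. Origin 16 mm above the insert's underside when up, 9.5 mm at the stop; spring 3.5 N at first, 8 N at the stop. The cap's top is 0 to 10 mm above the origin: set differently each time and not reported. Gaps beside it: 5 mm to the tab, 12 mm to the bridge. Over 25 N of finger force damages it.
- tooth (a point): Top of the catch tooth, 24 mm wide, rigid with the button, 45 mm behind the cap's centre. Up, it catches behind the bridge (2 mm gap); only in the last 1.5 mm of the button's travel does it pass under, and it must stay down for the first 25 mm of the pull. Pulling on the caught tooth with more than 12 N breaks the clip.
- wash_tray: Blue open tray fixed to the worktop, 198 (x) x 150 (y) x 24 (z) mm, walls and floor 4 mm thick. Origin at the centre of its underside, z up.
- spice_jar: Bystander: spice jar with red cap, 45 mm across, 106 mm tall; origin at its underside.
- garlic_bulb: Bystander: garlic bulb, about 60 mm; origin at its underside.
- red_onion: Bystander: red onion, about 80 mm; origin at its underside.

How it is judged:
By the outcome, as a careful person would: the job done as asked, in the order asked, and still so for the second after the job is handed in, with the robot touching nothing.
It also fails if it takes over 72 s, if anything falls off the work surface, if the arm or the gripper's body presses on something with over 40 N, if the wrist force passes 120 N, or if a joint passes its speed limit or range.

### The arm

A 6-joint arm with a two-finger parallel gripper is mounted at the origin on a cart in front of the work surface, level with it; the furniture and walls round the work are solid. World frame = base frame: x ahead of the robot, y to its left, z up, the work surface at z = 0. Lengths are in m, angles in rad, forces in N, time in s.
With the tool pointing down it reaches from about 0.425 to 0.95 m from the base axis. Payload 3.5 kg.
Tool frame: the origin (TCP) lies at the very end of the fingers, on their centre line; the grasp point (between the pads) lies 19 mm behind it; y points along the fingers, z is the direction in which the jaws open and shut, and the axes are right-handed (so a half turn about y gives the same grasp; the last joint's range is limited). The gripper opens to 85 mm and grips with 20 to 120 N. Pads are 22 mm wide; open, the fingers measure 114 mm over their backs; the gripper's body (76 mm by 85 mm) begins 54 mm behind the grasp point. The pads swing forward as they close: fully open they stand 13 mm farther back than shut.
Start: joints at [1.05, 0.286, 1.577, -0, 1.279, -0.15], TCP at [0.245, 0.629, 0.231] pointing down, gripper open.
Joint ranges: [-2.77, 2.77], [-0.9, 2.22], [0.21, 2.48], [-1.53, 4.67], [0.24, 2.81], [-2.84, 2.84]. Speed limits (rad/s): [2.79, 2.79, 3.14, 3.14, 3.14, 3.14].

### API

Orientations are given as a unit quaternion [x, y, z, w].
In Python, from plant import ctrl, cams gives the robot as it stands.
- The arm moves only by the tool play_rows, never from a script. Its argument "steps" is a list of rows, each an object of numbers: "claw": the finger opening in cm, from 0 to 8.54; "tx", "ty", "tz": the shift along the tool's x, y, z in cm; "ax", "ay", "az": the turn, a rotation vector about the tool's x, y, z in degrees. A call has 1 to 12 rows; each row is the pose to reach, as a shift and turn from the pose commanded when the call began, along the tool's axes at that moment; what a row does not reach only later rows make up. A row lasts 1/12 s, in which the tool goes at most 41.7 mm and 7.16 degrees, less where a joint would pass 70% of its speed; a pose out of reach is approached as far as the arm can. A call with a gripper value outside its range is refused whole. The fingers move at their own pace and stop on an object; "grip_force" is the grip in N (left out, the last holds). Time passes only in rows, so rows that repeat a pose let the fingers close. It gives the time, the measured TCP pose, the force and the opening at its end, in the units of the state.
- ctrl.get_state(): the state, without advancing time (a new reading comes with each control period).
- cams.read_camera(name): name is "side" or "top" or "wrist"; returns (picture, depth): 384x512x3 uint8, blue, green, red; 384x512 float32, m along the optical axis (not along the pixel's ray), 0 where there is no reading.
- cams.camera_model(name): a dict with "intrinsics" (3x3 intrinsics, pixels), "rvec" (rotation vector, rad) and "tvec" (3), from world to camera coordinates, as OpenCV has them; the wrist camera has in their place "tool_from_camera" (4x4, takes a point from camera to tool coordinates, whose origin is the TCP and whose axes are the tool frame's). Camera axes: x right, y down, z forward; pixel columns grow to the right and rows downward; lengths in m; the calibration is good to about 2 mm. The wrist camera is an equidistant fisheye: a pixel r from the principal point sees the ray r / f radians off the axis. A picture is of the moment at which its call begins: read the wrist's pose just before it. camera_model takes no time and is no camera call.
- ctrl.sign_off(): hands the job in, once; it reports no verdict.
The state is a dict: "time": time; "qpos": joint angles; "dq": joint speeds; "joint_efforts": joint torques, N m; "eef_pos": TCP position; "tcp_rot": TCP orientation; "contact_force": force on the tool from outside, world axes, zero at the start; "wrist_torque": the same for the moment, N m; "opening": opening from 0.0 (shut) to 1.0 (fully open).
Only numpy, scipy, OpenCV 4.12 (cv2) and the standard library are available. Lean on these libraries where they do the work, as an engineer would, in place of code of your own. Each camera call takes 0.05 s, during which the arm holds its last target.

## Working session

There is one attempt and no reset: what is moved stays moved. The work goes in short steps, Python scripts to look and compute and a tool call to move; the robot and the scene stay as the last step left them, time stands still between calls to the robot, and variables do not carry over. Pictures are saved under pics/ and viewed, and the job is handed in when it is done.

Besides the shell and the picture viewer there is one more tool, called after "Call:" in YAML: its name, and indented under it one key for each argument. play_rows: Moves the arm, as the interface text tells. Its arguments: {"type":"object","properties":{"steps":{"type":"array","items":{"type":"object","properties":{"claw":{"type":"number"},"tx":{"type":"number"},"ty":{"type":"number"},"tz":{"type":"number"},"ax":{"type":"number"},"ay":{"type":"number"},"az":{"type":"number"}}}},"grip_force":{"type":"number"}},"required":["steps"]}

```bash
ls; mkdir -p pics
python3 - <<'E'
from plant import ctrl,cams
import cv2,json,numpy as np
print(ctrl.get_state())
for n in ["side","top","wrist"]:
    p,d=cams.read_camera(n); cv2.imwrite(f"pics/{n}0.png",p); np.save(f"pics/{n}0.npy",d); print(n,cams.camera_model(n))
E
```

```text
pics
{'time': 0.0, 'qpos': array([ 1.05001957e+00,  2.87194734e-01,  1.57821002e+00,  1.79644963e-06,
        1.27861461e+00, -1.49962356e-01]), 'dq': array([ 0.00086096,  0.00266758, -0.00052123, -0.00010789,  0.00048127,
       -0.00146149]), 'joint_efforts': array([-2.58500349e-04, -4.05972898e+01, -2.92631543e+01, -3.98817321e-06,
        5.79212996e-03, -2.63483422e-06]), 'eef_pos': array([0.24421154, 0.62854991, 0.22990993]), 'tcp_rot': array([ 0.69579729, -0.13063588,  0.13006999, -0.69417735]), 'contact_force': array([-0.39854956, -0.27104046, -0.44500318]), 'wrist_torque': array([ 0.00161571,  0.05853659, -0.03042219]), 'opening': 0.9985636262290154}
side {'intrinsics': array([[355.10996543,   0.        , 248.84148932],
       [  0.        , 355.10996543, 185.2419787 ],
       [  0.        ,   0.        ,   1.        ]]), 'rvec': array([ 2.0775125 , -0.08740113,  0.08050784]), 'tvec': array([-0.59433595,  0.08256243,  1.09346189])}
top {'intrinsics': array([[467.24241736,   0.        , 258.14598828],
       [  0.        , 467.24241736, 189.29858031],
       [  0.        ,   0.        ,   1.        ]]), 'rvec': array([ 2.20531261, -2.17730517,  0.10542397]), 'tvec': array([-0.02326067,  0.61359753,  1.40928943])}
wrist {'intrinsics': array([[297.31863964,   0.        , 250.71273135],
       [  0.        , 297.31863964, 193.35601074],
       [  0.        ,   0.        ,   1.        ]]), 'tool_from_camera': array([[ 5.61518733e-04,  9.64616874e-01,  2.63655023e-01,
        -6.44653029e-02],
       [-5.17393629e-05, -2.63655036e-01,  9.64617032e-01,
        -1.43594352e-01],
       [ 9.99999841e-01, -5.55291876e-04, -9.81385795e-05,
         6.16593548e-04],
       [ 0.00000000e+00,  0.00000000e+00,  0.00000000e+00,
         1.00000000e+00]])}
```

View pics/side0.png

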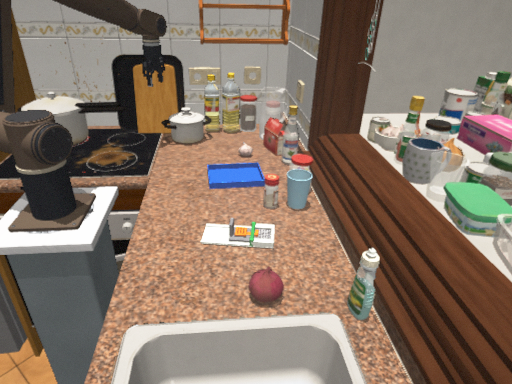

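View pics/top0.png

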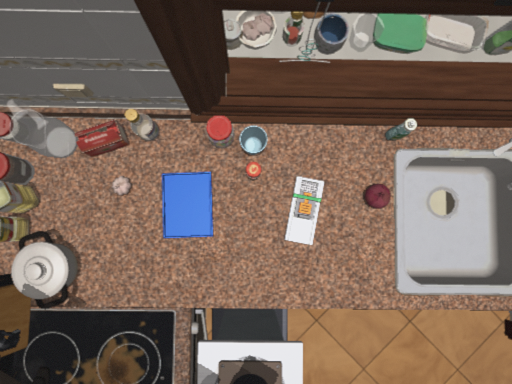

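View pics/wrist0.png

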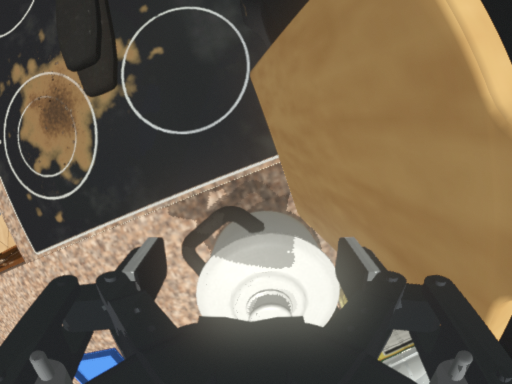

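```bash
cat > h.py <<'E'
import numpy as np,cv2
from scipy.spatial.transform import Rotation as R
from plant import ctrl,cams
def ray(n,uv,st=None):
    m=cams.camera_model(n);K=m["intrinsics"];uv=np.atleast_2d(np.asarray(uv,float))
    x=(uv[:,0]-K[0,2])/K[0,0];y=(uv[:,1]-K[1,2])/K[1,1]
    if n!="wrist":
        Rm=cv2.Rodrigues(m["rvec"])[0]
        return -Rm.T@m["tvec"],np.c_[x,y,np.ones_like(x)]@Rm
    r=np.hypot(x,y);s=np.where(r>1e-9,np.sin(r)/np.maximum(r,1e-9),1)
    d=np.c_[x*s,y*s,np.cos(r)]
    T=m["tool_from_camera"];Q=R.from_quat(st["tcp_rot"]).as_matrix()
    return st["eef_pos"]+Q@T[:3,3],d@(Q@T[:3,:3]).T
def plane(n,uv,z,st=None):
    o,d=ray(n,uv,st);return o+d*((z-o[2])/d[:,2])[:,None]
def proj_w(P,st):
    m=cams.camera_model("wrist");K=m["intrinsics"];T=m["tool_from_camera"];Q=R.from_quat(st["tcp_rot"]).as_matrix()
    c=((np.atleast_2d(P)-st["eef_pos"])@Q-T[:3,3])@T[:3,:3]
    th=np.arctan2(np.hypot(c[:,0],c[:,1]),c[:,2]);h=np.hypot(c[:,0],c[:,1])
    return np.c_[K[0,2]+K[0,0]*th*c[:,0]/h,K[1,2]+K[1,1]*th*c[:,1]/h]
def mask(p,lo,hi):
    return cv2.inRange(cv2.cvtColor(p,cv2.COLOR_BGR2HSV),np.array(lo),np.array(hi))
def big(m):
    c,_=cv2.findContours(m,cv2.RETR_EXTERNAL,cv2.CHAIN_APPROX_NONE);return sorted(c,key=cv2.contourArea)[::-1]
E
python3 - <<'E'
from h import *
p=cv2.imread("pics/top0.png")
for name,lo,hi,z in [("blue",(105,120,60),(125,255,255),.02),("green",(50,120,60),(80,255,255),.027),("orange",(8,170,120),(22,255,255),.03),("white",(0,0,200),(180,40,255),.008)]:
    for c in big(mask(p,lo,hi))[:4]:
        if cv2.contourArea(c)<8: continue
        b=cv2.boxPoints(cv2.minAreaRect(c)); w=plane("top",b,z)
        print(name,cv2.contourArea(c),b.mean(0).round(1),w.mean(0).round(4),[float(np.linalg.norm(w[i]-w[i-1]).round(3)) for i in range(4)],"ang",[float(np.degrees(np.arctan2(*(w[i]-w[i-1])[[1,0]])).round(1)) for i in range(2)])
s=cv2.resize(p[150:270,240:400],None,fx=5,fy=5,interpolation=cv2.INTER_CUBIC);cv2.imwrite("pics/topz.png",s)
s=cv2.imread("pics/side0.png");s=cv2.resize(s[150:260,180:320],None,fx=5,fy=5,interpolation=cv2.INTER_CUBIC);cv2.imwrite("pics/sidez.png",s)
E
```

```text
blue 3054.0 [186.9 204.6] [0.5649 0.2018 0.02  ] [0.197, 0.152, 0.198, 0.15] ang [3.1, -87.7]
green 14.5 [307.5 197.2] [ 0.5914 -0.1667  0.027 ] [0.066, 0.005, 0.066, 0.005] ang [80.4, -10.0]
white 2242.5 [250.1 362.5] [0.0913 0.0021 0.008 ] [0.313, 0.118, 0.315, 0.118] ang [89.7, 0.6]
white 970.5 [ 40.9 268.2] [0.3663 0.6403 0.008 ] [0.154, 0.137, 0.155, 0.137] ang [77.7, -10.1]
white 845.5 [450.4  30.5] [ 1.135 -0.627  0.008] [0.146, 0.07, 0.147, 0.07] ang [76.7, -14.5]
white 714.5 [302.1 220.9] [ 0.5191 -0.153   0.008 ] [0.085, 0.133, 0.085, 0.133] ang [80.4, -9.9]
```

View pics/topz.png

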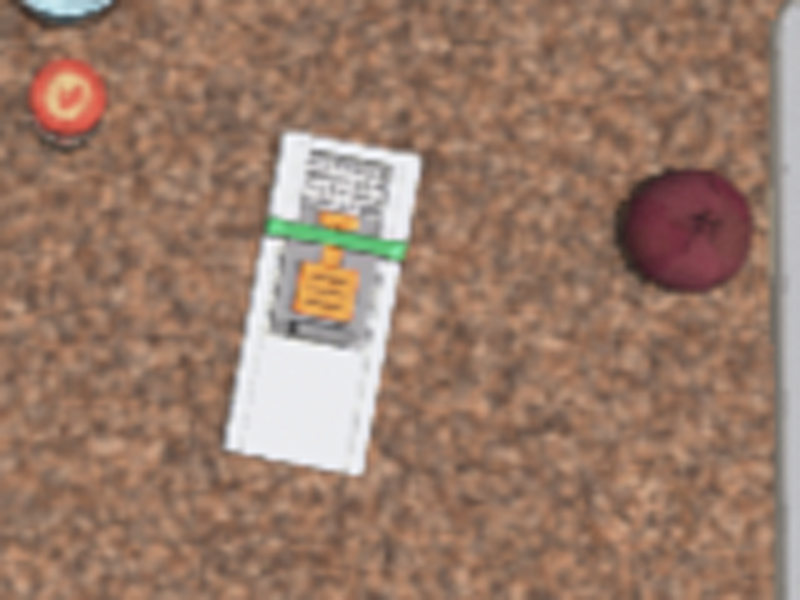

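View pics/sidez.png

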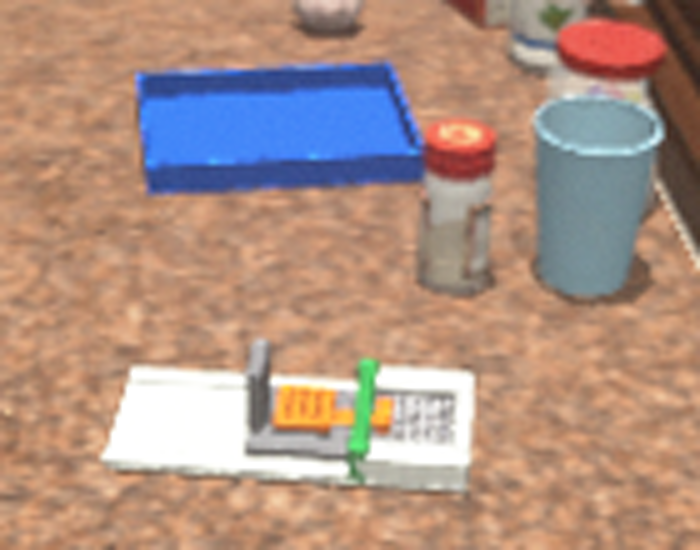

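```bash
cat >> h.py <<'E'
def rot(yaw,flip=0):
    a=np.radians(yaw+180*flip);z=np.array([np.cos(a),np.sin(a),0]);y=np.array([0,0,-1.]);return np.c_[np.cross(y,z),y,z]
def move(p,Rm,st=None):
    st=st or ctrl.get_state();Q=R.from_quat(st["tcp_rot"])
    t=Q.inv().apply(np.asarray(p)-st["eef_pos"])*100;v=(Q.inv()*R.from_matrix(Rm)).as_rotvec(degrees=True)
    print("t cm",t.round(2),"rot deg",v.round(2))
E
python3 - <<'E'
from h import *
print(R.from_quat(ctrl.get_state()["tcp_rot"]).as_matrix().round(3))
f=np.array([[240+225/5,150+450/5],[240+365/5,150+472/5],[240+420/5,150+155/5],[240+285/5,150+132/5]])
w=plane("top",f,.008);print(w.round(3))
ax=w[2:].mean(0)-w[:2].mean(0);print(np.linalg.norm(ax),np.degrees(np.arctan2(ax[1],ax[0])))
o=w[:2].mean(0)+ax*105/200;u=ax/np.linalg.norm(ax);print("base",o,"tab",o-u*.0255,"bridge",o+u*.035)
t=o-u*.0255
for fl in (0,1): move([t[0],t[1],.2],rot(-10,fl))
E
```

```text
[[ 0.932 -0.001  0.362]
 [-0.362 -0.002  0.932]
 [-0.    -1.    -0.002]]
[[ 0.46  -0.1    0.008]
 [ 0.447 -0.187  0.008]
 [ 0.644 -0.22   0.008]
 [ 0.657 -0.136  0.008]]
0.20003325095382435 -10.026377822599438
base [ 0.55679845 -0.16179655  0.008     ] tab [ 0.53168789 -0.15735696  0.008     ] bridge [ 0.59126392 -0.16789011  0.008     ]
t cm [ 55.27   3.12 -62.85] rot deg [1.000e-01 7.876e+01 6.000e-02]
t cm [ 55.27   3.12 -62.85] rot deg [ 6.0000e-02 -1.0124e+02 -1.1000e-01]
```

Call:
play_rows:
  steps:
    - {"tx": 3, "tz": -2, "ay": 6, "claw": 8.5}
    - {"tx": 6, "tz": -5, "ay": 12}
    - {"tx": 9, "tz": -8, "ay": 18}
    - {"tx": 12, "tz": -11, "ay": 24}
    - {"tx": 15, "tz": -14, "ay": 30}
    - {"tx": 18, "tz": -17, "ay": 36}
    - {"tx": 21, "tz": -20, "ay": 42}
    - {"tx": 24, "tz": -23, "ay": 48}
    - {"tx": 27, "tz": -26, "ay": 54}
    - {"tx": 30, "tz": -29, "ay": 60}
    - {"tx": 32, "tz": -32, "ay": 66}
    - {"tx": 34, "tz": -35, "ay": 72}

```text
invalid input at $.steps[0]: expected keys claw, tx, ty, tz, ax, ay, az
```

Run:
```python
from h import *
print(ctrl.get_state()["qpos"].round(3))
move([.5317,-.1574,.2],rot(-10,0))
```

```text
[ 1.05   0.287  1.578  0.     1.279 -0.15 ]
t cm [ 55.27   3.12 -62.85] rot deg [1.000e-01 7.876e+01 6.000e-02]
```

All keys are required in each row.

Call:
play_rows:
  steps:
    - {"claw": 8.5, "tx": 3, "ty": 0, "tz": -2, "ax": 0, "ay": 6, "az": 0}
    - {"claw": 8.5, "tx": 6, "ty": 0, "tz": -5, "ax": 0, "ay": 12, "az": 0}
    - {"claw": 8.5, "tx": 9, "ty": 0, "tz": -8, "ax": 0, "ay": 18, "az": 0}
    - {"claw": 8.5, "tx": 12, "ty": 0, "tz": -11, "ax": 0, "ay": 24, "az": 0}
    - {"claw": 8.5, "tx": 15, "ty": 0, "tz": -14, "ax": 0, "ay": 30, "az": 0}
    - {"claw": 8.5, "tx": 18, "ty": 0, "tz": -17, "ax": 0, "ay": 36, "az": 0}
    - {"claw": 8.5, "tx": 21, "ty": 0, "tz": -20, "ax": 0, "ay": 42, "az": 0}
    - {"claw": 8.5, "tx": 24, "ty": 0, "tz": -23, "ax": 0, "ay": 48, "az": 0}
    - {"claw": 8.5, "tx": 27, "ty": 0, "tz": -26, "ax": 0, "ay": 54, "az": 0}
    - {"claw": 8.5, "tx": 30, "ty": 0, "tz": -29, "ax": 0, "ay": 60, "az": 0}
    - {"claw": 8.5, "tx": 32, "ty": 0, "tz": -32, "ax": 0, "ay": 66, "az": 0}
    - {"claw": 8.5, "tx": 34, "ty": 0, "tz": -35, "ax": 0, "ay": 72, "az": 0}

```text
time: 1.15
eef_pos: [0.4349, 0.1774, 0.2312]
tcp_rot: [0.484, -0.515, 0.515, -0.484]
contact_force: [0.6, -0.6, 0.1]
opening: 0.994
```

Run:
```python
from h import *
print(ctrl.get_state()["qpos"].round(3))
move([.5317,-.1574,.2],rot(-10,0))
```

```text
[ 0.171 -0.181  2.064 -0.     1.258  0.233]
t cm [32.82  3.13 11.74] rot deg [-0.01  6.43  0.01]
```

Call:
play_rows:
  steps:
    - {"claw": 8.5, "tx": 3.5, "ty": 0.3, "tz": 1.2, "ax": 0, "ay": 1, "az": 0}
    - {"claw": 8.5, "tx": 7, "ty": 0.6, "tz": 2.4, "ax": 0, "ay": 2, "az": 0}
    - {"claw": 8.5, "tx": 10.5, "ty": 1, "tz": 3.6, "ax": 0, "ay": 3, "az": 0}
    - {"claw": 8.5, "tx": 14, "ty": 1.3, "tz": 4.8, "ax": 0, "ay": 4, "az": 0}
    - {"claw": 8.5, "tx": 17.5, "ty": 1.6, "tz": 6, "ax": 0, "ay": 5, "az": 0}
    - {"claw": 8.5, "tx": 21, "ty": 2, "tz": 7.3, "ax": 0, "ay": 6, "az": 0}
    - {"claw": 8.5, "tx": 24.5, "ty": 2.3, "tz": 8.5, "ax": 0, "ay": 6, "az": 0}
    - {"claw": 8.5, "tx": 28, "ty": 2.7, "tz": 9.8, "ax": 0, "ay": 6, "az": 0}
    - {"claw": 8.5, "tx": 31, "ty": 3, "tz": 11, "ax": 0, "ay": 6, "az": 0}
    - {"claw": 8.5, "tx": 32, "ty": 3, "tz": 11.6, "ax": 0, "ay": 6, "az": 0}
    - {"claw": 8.5, "tx": 32, "ty": 3, "tz": 11.6, "ax": 0, "ay": 6, "az": 0}
    - {"claw": 8.5, "tx": 32, "ty": 3, "tz": 11.6, "ax": 0, "ay": 6, "az": 0}

```text
time: 2.15
eef_pos: [0.532, -0.1459, 0.2009]
tcp_rot: [-0.458, 0.539, -0.538, 0.458]
contact_force: [-0.3, -0.6, -0.3]
opening: 0.999
```

Run:
```python
from h import *
st=ctrl.get_state();print(st["qpos"].round(3),st["eef_pos"])
p,d=cams.read_camera("wrist");cv2.imwrite("pics/w1.png",p);np.save("pics/w1.npy",d)
import pickle;pickle.dump(st,open("pics/w1.pkl","wb"))
cv2.imwrite("pics/w1z.png",cv2.resize(p,None,fx=1.5,fy=1.5))
```

```text
[-4.52e-01  4.30e-02  1.91e+00  1.00e-03  1.19e+00 -2.90e-01] [ 0.53203614 -0.14593547  0.20094433]
```

View pics/w1z.png

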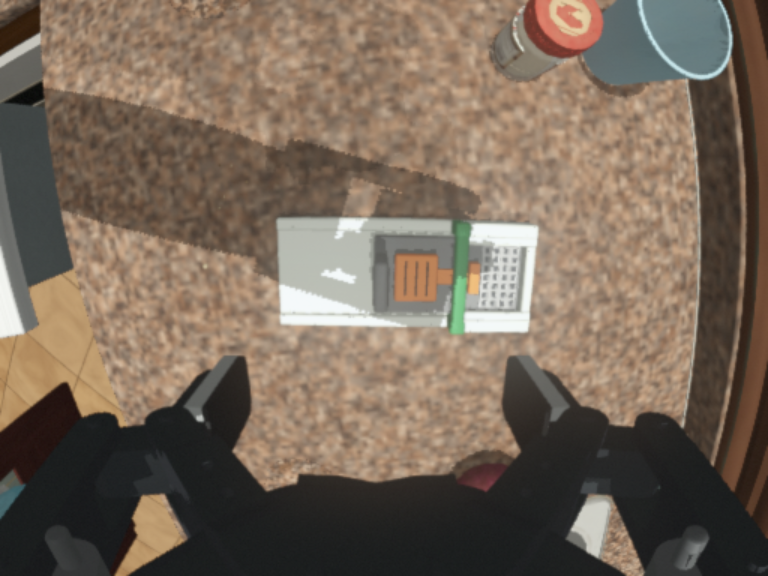

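```bash
cat > m.py <<'E'
from h import *
import pickle,sys
n=sys.argv[1]
p=cv2.imread(f"pics/{n}.png");d=np.load(f"pics/{n}.npy");st=pickle.load(open(f"pics/{n}.pkl","rb"))
v,u=np.mgrid[0:384,0:512];uv=np.c_[u.ravel(),v.ravel()]
o,r=ray("wrist",uv,st)
m=cams.camera_model("wrist");T=m["tool_from_camera"];Q=R.from_quat(st["tcp_rot"]).as_matrix()
fwd=Q@T[:3,2]; P=(o+r*(d.ravel()/(r@fwd))[:,None]).reshape(384,512,3);P[d==0]=np.nan
if __name__=="__main__":
    g=mask(p,(50,100,40),(80,255,255))>0
    gp=P[g];print("green n",g.sum(),"z pct",np.nanpercentile(gp[:,2],[5,50,95]).round(4))
    c=big(g.astype(np.uint8))[0]; b=cv2.boxPoints(cv2.minAreaRect(c));w=plane("wrist",b,.027,st)
    print("bridge",w.mean(0),[float(np.linalg.norm(w[i]-w[i-1]).round(4)) for i in range(4)],[float(np.degrees(np.arctan2(*(w[i]-w[i-1])[[1,0]])).round(2)) for i in range(2)])
    og=mask(p,(5,150,60),(20,255,255));og[:100]=0;og[250:]=0
    for c in big(og)[:2]:
        mm=np.zeros_like(og);cv2.drawContours(mm,[c],-1,255,-1);q=P[(mm>0)]
        b=cv2.boxPoints(cv2.minAreaRect(c));w=plane("wrist",b,float(np.nanmedian(q[:,2])),st);
        print("orange",cv2.contourArea(c),w.mean(0),"zpct",np.nanpercentile(q[:,2],[5,50,95]).round(4),[float(np.linalg.norm(w[i]-w[i-1]).round(4)) for i in range(4)],[float(np.degrees(np.arctan2(*(w[i]-w[i-1])[[1,0]])).round(2)) for i in range(2)])
    roi=np.zeros((384,512),bool);roi[140:225,180:365]=1
    z=P[...,2]
    t=roi&(z>.044)&(z<.065); q=P[t];print("tab",t.sum(),q.mean(0).round(4),q[:,2].min(),q[:,2].max(),np.argwhere(t).min(0),np.argwhere(t).max(0))
    rr=cv2.minAreaRect(q[:,:2].astype(np.float32)*1000);print(rr)
E
python3 m.py w1
python3 - <<'E'
import cv2
p=cv2.imread("pics/w1.png");cv2.imwrite("pics/w1y.png",cv2.resize(p[135:235,175:375],None,fx=4,fy=4,interpolation=cv2.INTER_CUBIC))
E
```

```text
green n 0 z pct nan
  return np.nanmean(a, axis, out=out, keepdims=keepdims)
Traceback (most recent call last):
  File "m.py", line 12, in <module>
    c=big(g.astype(np.uint8))[0]; b=cv2.boxPoints(cv2.minAreaRect(c));w=plane("wrist",b,.027,st)
      ~~~~~~~~~~~~~~~~~~~~~~~^^^
IndexError: list index out of range
```

View pics/w1y.png

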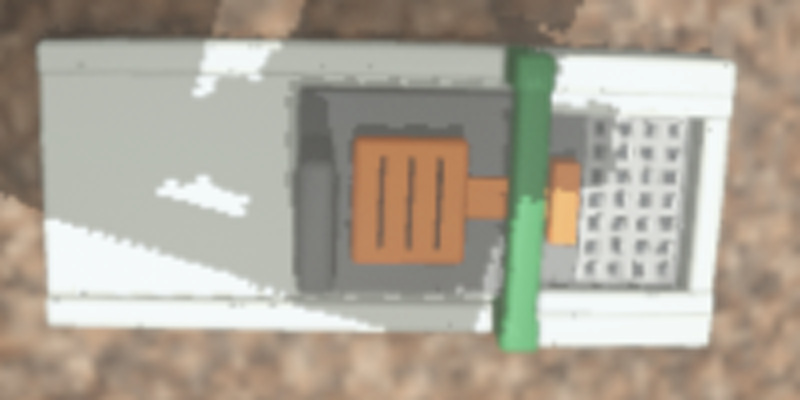

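```bash
python3 - <<'E'
import cv2
p=cv2.imread("pics/w1.png");h=cv2.cvtColor(p,cv2.COLOR_BGR2HSV)
for y in (155,170,185,200,215): print(h[y,302:312].tolist())
E
sed -i 's/(50,100,40),(80,255,255))>0/(60,85,40),(85,255,255))>0;g[:130]=0;g[230:]=0/' m.py; python3 m.py w1
```

```text
[[57, 49, 105], [59, 66, 108], [62, 78, 125], [63, 81, 139], [64, 82, 146], [64, 82, 150], [65, 84, 149], [65, 85, 153], [64, 83, 145], [65, 83, 142]]
[[51, 25, 103], [58, 58, 106], [62, 71, 122], [64, 78, 137], [63, 77, 142], [64, 78, 141], [64, 80, 140], [64, 79, 139], [64, 78, 138], [63, 71, 130]]
[[46, 57, 107], [61, 67, 122], [64, 79, 148], [65, 87, 184], [66, 89, 201], [66, 90, 184], [65, 84, 160], [65, 91, 176], [61, 81, 177], [28, 82, 156]]
[[63, 86, 157], [66, 90, 193], [66, 87, 207], [66, 89, 204], [66, 91, 202], [66, 91, 199], [65, 93, 197], [65, 86, 190], [63, 32, 184], [54, 7, 185]]
[[65, 87, 199], [66, 88, 206], [66, 89, 203], [66, 91, 201], [66, 91, 198], [66, 93, 195], [65, 88, 189], [66, 42, 200], [77, 10, 235], [90, 5, 247]]
green n 263 z pct [0.0264 0.0279 0.0292]
bridge [ 0.58945357 -0.1867107   0.027     ] [0.0096, 0.0439, 0.0092, 0.0441] [167.05, 80.64]
tab 368 [ 0.5349 -0.1559  0.0539] 0.04430979161527948 0.05674935567590639 [173 248] [208 258]
((534.6810302734375, -156.95697021484375), (35.19948959350586, 10.328560829162598), 80.73240661621094)
```

```bash
sed -i 's/(60,85,40)/(58,60,90)/; s/(5,150,60),(20,255,255)/(5,110,60),(20,255,255)/' m.py; python3 m.py w1
python3 - <<'E'
import sys;sys.argv=["",  "w1"]
from m import *
# base edges by depth: points z>.003 in the neighbourhood
z=P[...,2];roi=np.zeros_like(z,bool);roi[138:228,178:368]=1
h=cv2.cvtColor(p,cv2.COLOR_BGR2HSV)
t=(roi&(h[...,1]<40)&(h[...,2]>150)).astype(np.uint8)
print(np.nanmedian(z[t>0]),np.nanmedian(z[240:260,150:165]))
q=P[150:215,190:205];q=q.reshape(-1,3);print("bed z",np.nanpercentile(q[:,2],[5,50,95]))
a=P[175:200,266:270].reshape(-1,3);print("cap z",np.nanmedian(a,0),np.nanstd(a,0))
for px in [(185,146),(187,216),(352,221),(359,151)]: print(plane("wrist",[px],.010,st).round(4))
move([.5347,-.157,.1],rot(-9.7))
E
```

```text
green n 615 z pct [0.0261 0.0278 0.0291]
bridge [ 0.59366861 -0.16718199  0.027     ] [0.012, 0.0839, 0.0113, 0.0843] [167.27, 80.47]
orange 1064.0 [ 0.82011245 -0.17358451  0.11197329] zpct [0.1109 0.112  0.113 ] [0.0299, 0.1683, 0.0253, 0.176] [163.06, 89.61]
orange 902.0 [ 0.56679945 -0.16224666  0.02451206] zpct [0.0174 0.0245 0.0259] [0.0354, 0.0421, 0.0357, 0.0432] [81.26, -8.97]
tab 368 [ 0.5349 -0.1559  0.0539] 0.04430979161527948 0.05674935567590639 [173 248] [208 258]
((534.6810302734375, -156.95697021484375), (35.19948959350586, 10.328560829162598), 80.73240661621094)
0.01020581231600809 0.22578159085863342
bed z [0.00599549 0.00720087 0.01116709]
cap z [ 0.5503485  -0.16221971  0.02475527] [0.0017379  0.00816959 0.00074406]
[[ 0.4649 -0.1027  0.01  ]]
[[ 0.4492 -0.186   0.01  ]]
[[ 0.6492 -0.2261  0.01  ]]
[[ 0.6646 -0.1399  0.01  ]]
t cm [ 1.13 10.1   0.47] rot deg [ 0.06  0.48 -0.05]
```

Call:
play_rows:
  steps:
    - {"claw": 3, "tx": 0.4, "ty": 2, "tz": 0.2, "ax": 0, "ay": 0.4, "az": 0}
    - {"claw": 3, "tx": 0.8, "ty": 4, "tz": 0.4, "ax": 0, "ay": 0.8, "az": 0}
    - {"claw": 3, "tx": 1.1, "ty": 6, "tz": 0.4, "ax": 0, "ay": 0.8, "az": 0}
    - {"claw": 3, "tx": 1.1, "ty": 8, "tz": 0.4, "ax": 0, "ay": 0.8, "az": 0}
    - {"claw": 3, "tx": 1.1, "ty": 10, "tz": 0.4, "ax": 0, "ay": 0.8, "az": 0}
    - {"claw": 3, "tx": 1.1, "ty": 11.5, "tz": 0.4, "ax": 0, "ay": 0.8, "az": 0}
    - {"claw": 3, "tx": 1.1, "ty": 12, "tz": 0.4, "ax": 0, "ay": 0.8, "az": 0}
    - {"claw": 3, "tx": 1.1, "ty": 12, "tz": 0.4, "ax": 0, "ay": 0.8, "az": 0}
    - {"claw": 3, "tx": 1.1, "ty": 12, "tz": 0.4, "ax": 0, "ay": 0.8, "az": 0}

```text
time: 2.95
eef_pos: [0.5348, -0.1569, 0.0821]
tcp_rot: [0.455, -0.541, 0.542, -0.455]
contact_force: [-0.3, 0.0, 0.4]
opening: 0.354
```

```bash
cat > snap.py <<'E'
import sys
from h import *
import pickle
n=sys.argv[1];st=ctrl.get_state();p,d=cams.read_camera("wrist");cv2.imwrite(f"pics/{n}.png",p);np.save(f"pics/{n}.npy",d)
pickle.dump(st,open(f"pics/{n}.pkl","wb"));cv2.imwrite(f"pics/{n}z.png",cv2.resize(p,None,fx=1.5,fy=1.5))
print(st["eef_pos"],st["contact_force"],st["opening"]);Rm=R.from_quat(st["tcp_rot"]).as_matrix();print(np.degrees(np.arctan2(Rm[1,2],Rm[0,2])))
E
python3 snap.py w2
```

```text
[ 0.53480749 -0.15688878  0.08209129] [-0.28659756  0.0025985   0.40335202] 0.3538758811290099
-9.960089858441968
```

View pics/w2z.png

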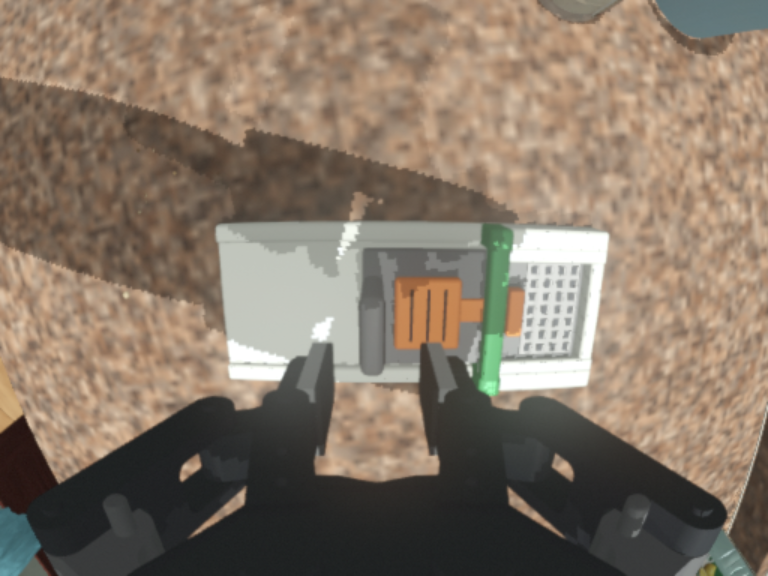

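Run:
```python
import sys;sys.argv=["","w2"]
from m import *
z=P[...,2];roi=np.zeros_like(z,bool);roi[170:255,235:262]=1
t=roi&(z>.047)&(z<.062);q=P[t]
rr=cv2.minAreaRect(q[:,:2].astype(np.float32)*1000);print(t.sum(),np.median(q,0),rr, np.argwhere(t).min(0),np.argwhere(t).max(0))
og=mask(p,(5,110,60),(20,255,255));og[:180]=0;og[240:]=0;og[:,:260]=0;og[:,308:]=0
c=big(og)[0];q=P[og>0];zc=np.nanpercentile(q[:,2],[5,25,50,75,95]);print("cap z",zc)
w=plane("wrist",cv2.boxPoints(cv2.minAreaRect(c)),zc[2],st);print(w.mean(0),[float(np.linalg.norm(w[i]-w[i-1]).round(4)) for i in range(4)],[float(np.degrees(np.arctan2(*(w[i]-w[i-1])[[1,0]])).round(2)) for i in range(2)])
g=mask(p,(58,60,90),(85,255,255));g[:130]=0;g[270:]=0
w=plane("wrist",cv2.boxPoints(cv2.minAreaRect(big(g)[0])),.027,st);print("bridge",w.mean(0),[float(np.linalg.norm(w[i]-w[i-1]).round(4)) for i in range(4)],[float(np.degrees(np.arctan2(*(w[i]-w[i-1])[[1,0]])).round(2)) for i in range(2)])
pts=np.array([[217,224],[230,379],[588,386],[608,232]])/1.5
w=plane("wrist",pts,.010,st);print(w.round(4));a=w[2:].mean(0)-w[:2].mean(0);print(np.linalg.norm(a),np.degrees(np.arctan2(a[1],a[0])),w[:2].mean(0)+a*.525)
```

```text
938 [ 0.53539962 -0.1552943   0.05435259] ((535.0336303710938, -156.74139404296875), (34.96541976928711, 10.896904945373535), 80.17145538330078) [195 239] [249 256]
cap z [0.0229949  0.02405012 0.02454367 0.02498387 0.02559837]
[ 0.56145228 -0.16142163  0.02454367] [0.0354, 0.0311, 0.0358, 0.0327] [80.71, -9.87]
bridge [ 0.59243049 -0.16689595  0.027     ] [0.0159, 0.086, 0.014, 0.0873] [163.19, 79.95]
[[ 0.4652 -0.1014  0.01  ]
 [ 0.449  -0.1861  0.01  ]
 [ 0.6516 -0.2292  0.01  ]
 [ 0.6662 -0.1394  0.01  ]]
0.20580313289036298 -11.345897184539535 [ 0.56302398 -0.16502528  0.01      ]
```

Call:
play_rows:
  steps:
    - {"claw": 1.6, "tx": 0, "ty": 0, "tz": 0, "ax": 0, "ay": 0, "az": 0}
    - {"claw": 1.6, "tx": 0, "ty": 0.4, "tz": 0, "ax": 0, "ay": 0, "az": 0}
    - {"claw": 1.6, "tx": 0, "ty": 0.8, "tz": 0, "ax": 0, "ay": 0, "az": 0}
    - {"claw": 1.6, "tx": 0, "ty": 1.2, "tz": 0, "ax": 0, "ay": 0, "az": 0}
    - {"claw": 1.6, "tx": 0, "ty": 1.6, "tz": 0, "ax": 0, "ay": 0, "az": 0}
    - {"claw": 1.6, "tx": 0, "ty": 2, "tz": 0, "ax": 0, "ay": 0, "az": 0}
    - {"claw": 1.6, "tx": 0, "ty": 2, "tz": 0, "ax": 0, "ay": 0, "az": 0}
    - {"claw": 1.6, "tx": 0, "ty": 2, "tz": 0, "ax": 0, "ay": 0, "az": 0}

```text
time: 3.67
eef_pos: [0.5341, -0.1577, 0.0607]
tcp_rot: [-0.454, 0.542, -0.541, 0.454]
contact_force: [-0.0, 0.2, -0.2]
opening: 0.187
```

```bash
python3 snap.py w3
python3 - <<'E'
import cv2
p=cv2.imread("pics/w3.png");cv2.imwrite("pics/w3y.png",cv2.resize(p[150:330,170:390],None,fx=3.5,fy=3.3,interpolation=cv2.INTER_CUBIC))
E
```

```text
[ 0.53413019 -0.15772713  0.06070406] [-0.03361965  0.21814522 -0.16076866] 0.18730048183767897
-10.049694152793037
```

View pics/w3y.png

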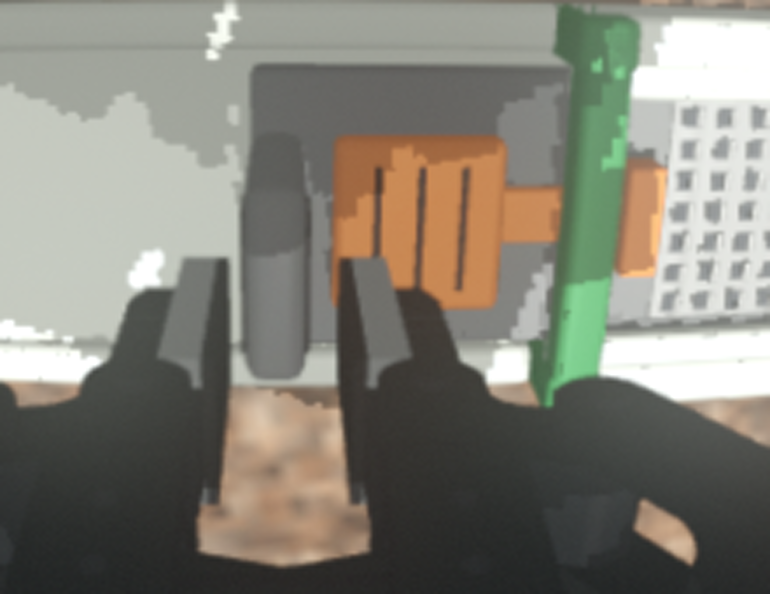

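Call:
play_rows:
  steps:
    - {"claw": 1.6, "tx": 0, "ty": 0, "tz": -0.13, "ax": 0, "ay": 0, "az": 0}
    - {"claw": 1.6, "tx": 0, "ty": 0.5, "tz": -0.13, "ax": 0, "ay": 0, "az": 0}
    - {"claw": 1.6, "tx": 0, "ty": 1, "tz": -0.13, "ax": 0, "ay": 0, "az": 0}
    - {"claw": 1.6, "tx": 0, "ty": 1.5, "tz": -0.13, "ax": 0, "ay": 0, "az": 0}
    - {"claw": 1.6, "tx": 0, "ty": 2, "tz": -0.13, "ax": 0, "ay": 0, "az": 0}
    - {"claw": 1.6, "tx": 0, "ty": 2.4, "tz": -0.13, "ax": 0, "ay": 0, "az": 0}
    - {"claw": 1.6, "tx": 0, "ty": 2.8, "tz": -0.13, "ax": 0, "ay": 0, "az": 0}
    - {"claw": 1.6, "tx": 0, "ty": 2.8, "tz": -0.13, "ax": 0, "ay": 0, "az": 0}
    - {"claw": 1.6, "tx": 0, "ty": 2.8, "tz": -0.13, "ax": 0, "ay": 0, "az": 0}

```text
time: 4.47
eef_pos: [0.533, -0.1575, 0.0329]
tcp_rot: [-0.454, 0.542, -0.542, 0.454]
contact_force: [0.2, -0.5, 0.4]
opening: 0.187
```

```bash
python3 snap.py w4
python3 - <<'E'
import cv2
p=cv2.imread("pics/w4.png");cv2.imwrite("pics/w4y.png",cv2.resize(p[150:330,170:390],None,fx=3.5,fy=3.3,interpolation=cv2.INTER_CUBIC))
E
```

```text
[ 0.53300003 -0.15750768  0.03289433] [ 0.15109058 -0.46020887  0.4045974 ] 0.1870115524762042
-10.044264144997896
```

View pics/w4y.png

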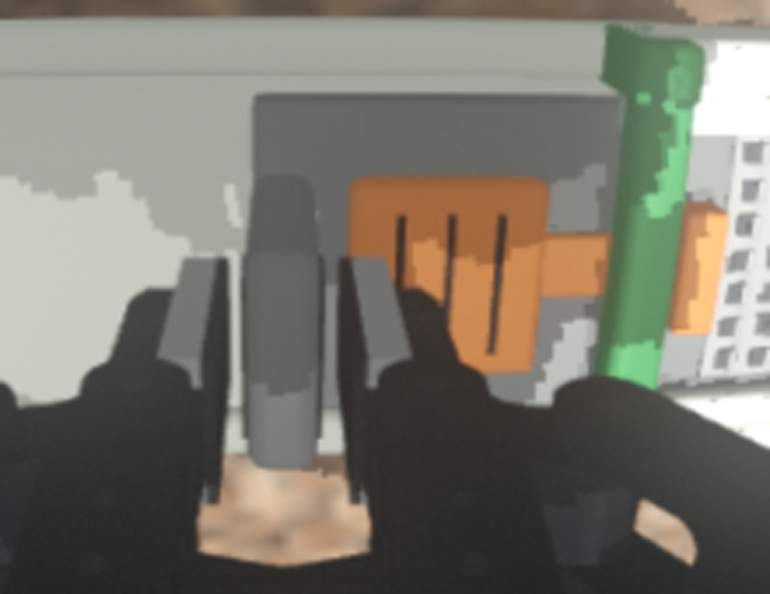

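Call:
play_rows:
  steps:
    - {"claw": 1.4, "tx": 0, "ty": 0.2, "tz": 0, "ax": 0, "ay": 0, "az": 0}
    - {"claw": 1.4, "tx": 0, "ty": 0.4, "tz": 0, "ax": 0, "ay": 0, "az": 0}
    - {"claw": 1.4, "tx": 0, "ty": 0.6, "tz": 0, "ax": 0, "ay": 0, "az": 0}
    - {"claw": 1.4, "tx": 0, "ty": 0.6, "tz": 0, "ax": 0, "ay": 0, "az": 0}
    - {"claw": 1.4, "tx": 0, "ty": 0.6, "tz": 0, "ax": 0, "ay": 0, "az": 0}

```text
time: 4.93
eef_pos: [0.5331, -0.1575, 0.0271]
tcp_rot: [-0.454, 0.542, -0.542, 0.454]
contact_force: [0.9, 0.0, -0.1]
opening: 0.166
```

Call:
play_rows:
  steps:
    - {"claw": 1.4, "tx": 0, "ty": 0.1, "tz": 0, "ax": 0, "ay": 0, "az": 0}
    - {"claw": 1.4, "tx": 0, "ty": 0.2, "tz": 0, "ax": 0, "ay": 0, "az": 0}
    - {"claw": 1.4, "tx": 0, "ty": 0.2, "tz": 0, "ax": 0, "ay": 0, "az": 0}
    - {"claw": 1.4, "tx": 0, "ty": 0.2, "tz": 0, "ax": 0, "ay": 0, "az": 0}

```text
time: 5.27
eef_pos: [0.5332, -0.1576, 0.0252]
tcp_rot: [-0.454, 0.542, -0.542, 0.454]
contact_force: [-0.2, -0.6, 0.6]
opening: 0.162
```

Call:
play_rows:
  steps:
    - {"claw": 1.4, "tx": 0, "ty": 0.1, "tz": 0, "ax": 0, "ay": 0, "az": 0}
    - {"claw": 1.4, "tx": 0, "ty": 0.2, "tz": 0, "ax": 0, "ay": 0, "az": 0}
    - {"claw": 1.4, "tx": 0, "ty": 0.2, "tz": 0, "ax": 0, "ay": 0, "az": 0}
    - {"claw": 1.4, "tx": 0, "ty": 0.2, "tz": 0, "ax": 0, "ay": 0, "az": 0}

```text
time: 5.6
eef_pos: [0.5334, -0.1577, 0.0238]
tcp_rot: [0.454, -0.542, 0.542, -0.454]
contact_force: [-1.5, 1.0, 3.2]
opening: 0.166
```

Call:
play_rows:
  steps:
    - {"claw": 1.4, "tx": 0, "ty": 0.1, "tz": 0, "ax": 0, "ay": 0, "az": 0}
    - {"claw": 1.4, "tx": 0, "ty": 0.2, "tz": 0, "ax": 0, "ay": 0, "az": 0}
    - {"claw": 1.4, "tx": 0, "ty": 0.3, "tz": 0, "ax": 0, "ay": 0, "az": 0}
    - {"claw": 1.4, "tx": 0, "ty": 0.4, "tz": 0, "ax": 0, "ay": 0, "az": 0}
    - {"claw": 1.4, "tx": 0, "ty": 0.4, "tz": 0, "ax": 0, "ay": 0, "az": 0}
    - {"claw": 1.4, "tx": 0, "ty": 0.4, "tz": 0, "ax": 0, "ay": 0, "az": 0}

```text
time: 6.1
eef_pos: [0.5335, -0.1577, 0.0198]
tcp_rot: [0.454, -0.542, 0.542, -0.454]
contact_force: [-1.0, 0.5, 4.5]
opening: 0.168
```

Call:
play_rows:
  steps:
    - {"claw": 1.4, "tx": 0, "ty": 0.1, "tz": 0, "ax": 0, "ay": 0, "az": 0}
    - {"claw": 1.4, "tx": 0, "ty": 0.1, "tz": 0, "ax": 0, "ay": 0, "az": 0}
    - {"claw": 1.4, "tx": 0, "ty": 0.1, "tz": 0, "ax": 0, "ay": 0, "az": 0}

```text
time: 6.35
eef_pos: [0.5335, -0.1577, 0.0189]
tcp_rot: [0.454, -0.542, 0.542, -0.454]
contact_force: [-2.6, 1.2, 6.6]
opening: 0.16
```

Call:
play_rows:
  steps:
    - {"claw": 1.4, "tx": 0, "ty": 0.1, "tz": 0, "ax": 0, "ay": 0, "az": 0}
    - {"claw": 1.4, "tx": 0, "ty": 0.1, "tz": 0, "ax": 0, "ay": 0, "az": 0}
    - {"claw": 1.4, "tx": 0, "ty": 0.1, "tz": 0, "ax": 0, "ay": 0, "az": 0}

```text
time: 6.6
eef_pos: [0.5335, -0.1578, 0.018]
tcp_rot: [0.454, -0.542, 0.542, -0.454]
contact_force: [-2.2, 0.8, 6.9]
opening: 0.162
```

Call:
play_rows:
  steps:
    - {"claw": 1.4, "tx": 0, "ty": 0.1, "tz": 0, "ax": 0, "ay": 0, "az": 0}
    - {"claw": 1.4, "tx": 0, "ty": 0.1, "tz": 0, "ax": 0, "ay": 0, "az": 0}
    - {"claw": 1.4, "tx": 0, "ty": 0.1, "tz": 0, "ax": 0, "ay": 0, "az": 0}

```text
time: 6.85
eef_pos: [0.5335, -0.1577, 0.0172]
tcp_rot: [0.454, -0.542, 0.542, -0.454]
contact_force: [-2.4, 1.2, 8.1]
opening: 0.162
```

```bash
python3 -c "
from h import *
print(ctrl.get_state()['contact_force'])"
```

```text
[-2.41719232  1.21475994  8.08673052]
```

Call:
play_rows:
  steps:
    - {"claw": 1.4, "tx": 0, "ty": 0.05, "tz": 0, "ax": 0, "ay": 0, "az": 0}
    - {"claw": 1.4, "tx": 0, "ty": 0.05, "tz": 0, "ax": 0, "ay": 0, "az": 0}
    - {"claw": 1.4, "tx": 0, "ty": 0.05, "tz": 0, "ax": 0, "ay": 0, "az": 0}

```text
time: 7.1
eef_pos: [0.5336, -0.1578, 0.0171]
tcp_rot: [-0.454, 0.542, -0.542, 0.454]
contact_force: [-3.4, 1.3, 10.2]
opening: 0.164
```

Call:
play_rows:
  grip_force: 50
  steps:
    - {"claw": 1.3, "tx": 0, "ty": 0.03, "tz": 0, "ax": 0, "ay": 0, "az": 0}
    - {"claw": 1.2, "tx": 0, "ty": 0.03, "tz": 0, "ax": 0, "ay": 0, "az": 0}
    - {"claw": 1.1, "tx": 0, "ty": 0.03, "tz": 0, "ax": 0, "ay": 0, "az": 0}
    - {"claw": 1.0, "tx": 0, "ty": 0.03, "tz": 0, "ax": 0, "ay": 0, "az": 0}

```text
time: 7.43
eef_pos: [0.5331, -0.1577, 0.0171]
tcp_rot: [-0.455, 0.542, -0.541, 0.454]
contact_force: [-7.2, 2.4, 13.4]
opening: 0.116
```

```bash
python3 snap.py w5
python3 - <<'E'
import cv2
p=cv2.imread("pics/w5.png");cv2.imwrite("pics/w5y.png",cv2.resize(p[150:330,170:390],None,fx=3.5,fy=3.3,interpolation=cv2.INTER_CUBIC))
E
```

```text
[ 0.53310256 -0.15772106  0.01710241] [-7.23014848  2.44999122 13.41522853] 0.11581702163678526
-10.030632053495582
```

View pics/w5y.png

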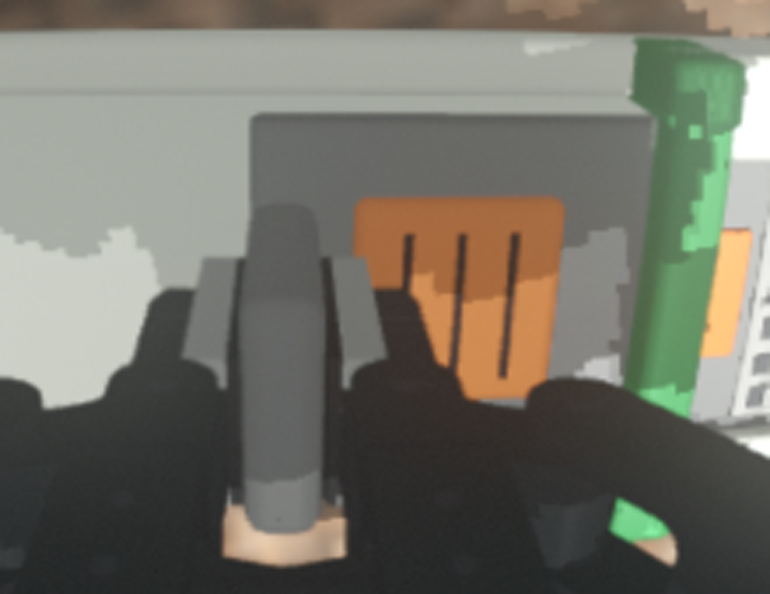

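Call:
play_rows:
  grip_force: 50
  steps:
    - {"claw": 0.8, "tx": 0, "ty": 0, "tz": 0, "ax": 0, "ay": 0, "az": 0}
    - {"claw": 0.7, "tx": 0, "ty": 0, "tz": 0, "ax": 0, "ay": 0, "az": 0}
    - {"claw": 0.7, "tx": 0, "ty": 0, "tz": 0, "ax": 0, "ay": 0, "az": 0}
    - {"claw": 0.7, "tx": 0, "ty": 0, "tz": 0, "ax": 0, "ay": 0, "az": 0}

```text
time: 7.82
eef_pos: [0.5332, -0.1578, 0.0172]
tcp_rot: [-0.455, 0.542, -0.541, 0.454]
contact_force: [-5.9, 1.9, 13.6]
opening: 0.112
```

Call:
play_rows:
  steps:
    - {"claw": 0.7, "tx": 0, "ty": 0, "tz": -0.1, "ax": 0, "ay": 0, "az": 0}
    - {"claw": 0.7, "tx": 0, "ty": 0, "tz": -0.2, "ax": 0, "ay": 0, "az": 0}
    - {"claw": 0.7, "tx": 0, "ty": 0, "tz": -0.2, "ax": 0, "ay": 0, "az": 0}

```text
time: 8.07
eef_pos: [0.5331, -0.1578, 0.0172]
tcp_rot: [0.453, -0.541, 0.543, -0.455]
contact_force: [0.5, 0.4, 7.7]
opening: 0.108
```

Call:
play_rows:
  steps:
    - {"claw": 0.7, "tx": 0, "ty": 0, "tz": -0.1, "ax": 0, "ay": 0, "az": 0}
    - {"claw": 0.7, "tx": 0, "ty": 0, "tz": -0.1, "ax": 0, "ay": 0, "az": 0}
    - {"claw": 0.7, "tx": 0, "ty": 0, "tz": -0.1, "ax": 0, "ay": 0, "az": 0}

```text
time: 8.32
eef_pos: [0.533, -0.1578, 0.0172]
tcp_rot: [0.453, -0.54, 0.544, -0.455]
contact_force: [2.7, 0.6, 4.3]
opening: 0.111
```

Call:
play_rows:
  steps:
    - {"claw": 0.7, "tx": 0, "ty": 0.05, "tz": -0.1, "ax": 0, "ay": 0, "az": 0}
    - {"claw": 0.7, "tx": 0, "ty": 0.05, "tz": -0.1, "ax": 0, "ay": 0, "az": 0}
    - {"claw": 0.7, "tx": 0, "ty": 0.05, "tz": -0.1, "ax": 0, "ay": 0, "az": 0}

```text
time: 8.57
eef_pos: [0.5329, -0.1578, 0.0172]
tcp_rot: [0.452, -0.539, 0.545, -0.456]
contact_force: [4.6, 1.3, 6.2]
opening: 0.111
```

```bash
python3 snap.py w6
python3 - <<'E'
import cv2
p=cv2.imread("pics/w6.png");cv2.imwrite("pics/w6y.png",cv2.resize(p[150:330,170:390],None,fx=3.5,fy=3.3,interpolation=cv2.INTER_CUBIC))
E
```

```text
[ 0.5329114  -0.15784435  0.01719181] [4.63991872 1.34926628 6.21581392] 0.11094439086345807
-10.101110862878587
```

View pics/w6y.png

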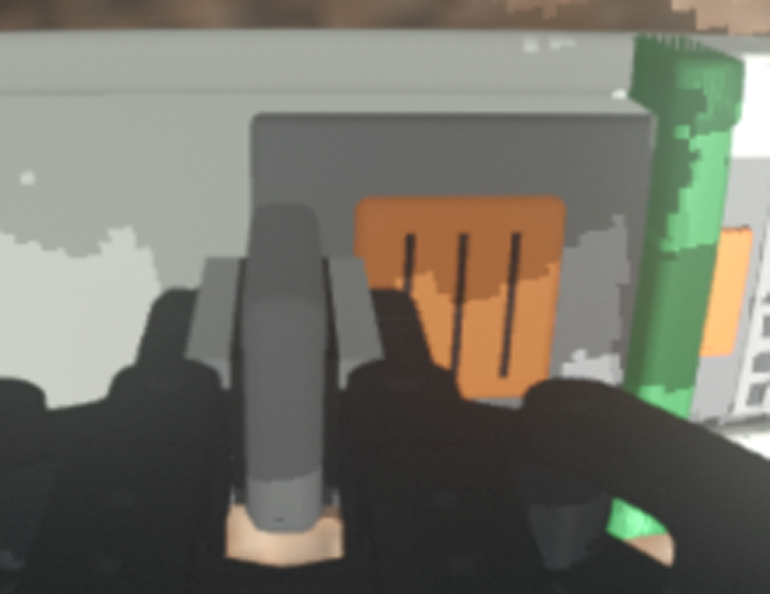

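Call:
play_rows:
  steps:
    - {"claw": 0.7, "tx": 0, "ty": 0, "tz": -0.1, "ax": 0, "ay": 0, "az": 0}
    - {"claw": 0.7, "tx": 0, "ty": 0, "tz": -0.1, "ax": 0, "ay": 0, "az": 0}
    - {"claw": 0.7, "tx": 0, "ty": 0, "tz": -0.1, "ax": 0, "ay": 0, "az": 0}

```text
time: 8.87
eef_pos: [0.532, -0.1579, 0.0172]
tcp_rot: [0.452, -0.539, 0.545, -0.456]
contact_force: [4.1, 0.1, 5.3]
opening: 0.112
```

Call:
play_rows:
  steps:
    - {"claw": 0.7, "tx": 0, "ty": 0, "tz": -0.1, "ax": 0, "ay": 0, "az": 0}
    - {"claw": 0.7, "tx": 0, "ty": 0, "tz": -0.2, "ax": 0, "ay": 0, "az": 0}
    - {"claw": 0.7, "tx": 0, "ty": 0, "tz": -0.2, "ax": 0, "ay": 0, "az": 0}

```text
time: 9.12
eef_pos: [0.53, -0.1579, 0.0172]
tcp_rot: [0.452, -0.539, 0.545, -0.456]
contact_force: [4.0, -0.7, 5.0]
opening: 0.111
```

Call:
play_rows:
  steps:
    - {"claw": 0.7, "tx": 0, "ty": 0, "tz": -0.1, "ax": 0, "ay": 0, "az": 0}
    - {"claw": 0.7, "tx": 0, "ty": 0, "tz": -0.2, "ax": 0, "ay": 0, "az": 0}
    - {"claw": 0.7, "tx": 0, "ty": 0, "tz": -0.2, "ax": 0, "ay": 0, "az": 0}

```text
time: 9.37
eef_pos: [0.528, -0.1576, 0.0172]
tcp_rot: [0.452, -0.539, 0.545, -0.456]
contact_force: [4.4, -0.3, 5.6]
opening: 0.112
```

Call:
play_rows:
  steps:
    - {"claw": 0.7, "tx": 0, "ty": 0, "tz": -0.2, "ax": 0, "ay": 0, "az": 0}
    - {"claw": 0.7, "tx": 0, "ty": 0, "tz": -0.4, "ax": 0, "ay": 0, "az": 0}
    - {"claw": 0.7, "tx": 0, "ty": 0, "tz": -0.6, "ax": 0, "ay": 0, "az": 0}
    - {"claw": 0.7, "tx": 0, "ty": 0, "tz": -0.8, "ax": 0, "ay": 0, "az": 0}
    - {"claw": 0.7, "tx": 0, "ty": 0, "tz": -1.0, "ax": 0, "ay": 0, "az": 0}
    - {"claw": 0.7, "tx": 0, "ty": 0, "tz": -1.2, "ax": 0, "ay": 0, "az": 0}

```text
time: 9.87
eef_pos: [0.5161, -0.1556, 0.0172]
tcp_rot: [0.453, -0.539, 0.545, -0.456]
contact_force: [4.3, -0.9, 5.2]
opening: 0.11
```

```bash
python3 snap.py w7
python3 - <<'E'
import cv2
p=cv2.imread("pics/w7.png");cv2.imwrite("pics/w7y.png",cv2.resize(p[150:330,170:390],None,fx=3.5,fy=3.3,interpolation=cv2.INTER_CUBIC))
E
```

```text
[ 0.51607546 -0.15562931  0.01718389] [ 4.28791365 -0.92968254  5.22857086] 0.10978937201309735
-10.093655906048614
```

View pics/w7y.png

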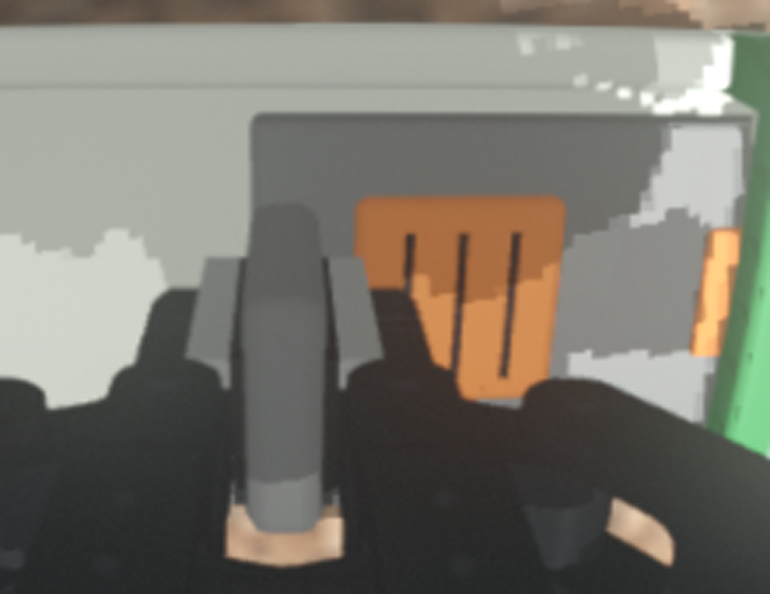

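Call:
play_rows:
  steps:
    - {"claw": 0.7, "tx": 0, "ty": 0, "tz": -0.2, "ax": 0, "ay": 0, "az": 0}
    - {"claw": 0.7, "tx": 0, "ty": 0, "tz": -0.4, "ax": 0, "ay": 0, "az": 0}
    - {"claw": 0.7, "tx": 0, "ty": 0, "tz": -0.6, "ax": 0, "ay": 0, "az": 0}
    - {"claw": 0.7, "tx": 0, "ty": 0, "tz": -0.9, "ax": 0, "ay": 0, "az": 0}
    - {"claw": 0.7, "tx": 0, "ty": 0, "tz": -1.2, "ax": 0, "ay": 0, "az": 0}
    - {"claw": 0.7, "tx": 0, "ty": 0, "tz": -1.5, "ax": 0, "ay": 0, "az": 0}
    - {"claw": 0.7, "tx": 0, "ty": 0, "tz": -1.8, "ax": 0, "ay": 0, "az": 0}
    - {"claw": 0.7, "tx": 0, "ty": 0, "tz": -2.1, "ax": 0, "ay": 0, "az": 0}
    - {"claw": 0.7, "tx": 0, "ty": 0, "tz": -2.4, "ax": 0, "ay": 0, "az": 0}
    - {"claw": 0.7, "tx": 0, "ty": 0, "tz": -2.6, "ax": 0, "ay": 0, "az": 0}

```text
time: 10.75
eef_pos: [0.4905, -0.1512, 0.0172]
tcp_rot: [0.452, -0.539, 0.545, -0.456]
contact_force: [4.8, -1.0, 5.6]
opening: 0.112
```

Call:
play_rows:
  steps:
    - {"claw": 0.7, "tx": 0, "ty": 0, "tz": -0.3, "ax": 0, "ay": 0, "az": 0}
    - {"claw": 0.7, "tx": 0, "ty": 0, "tz": -0.6, "ax": 0, "ay": 0, "az": 0}
    - {"claw": 0.7, "tx": 0, "ty": 0, "tz": -0.9, "ax": 0, "ay": 0, "az": 0}
    - {"claw": 0.7, "tx": 0, "ty": 0, "tz": -1.2, "ax": 0, "ay": 0, "az": 0}
    - {"claw": 0.7, "tx": 0, "ty": 0, "tz": -1.5, "ax": 0, "ay": 0, "az": 0}
    - {"claw": 0.7, "tx": 0, "ty": 0, "tz": -1.8, "ax": 0, "ay": 0, "az": 0}
    - {"claw": 0.7, "tx": 0, "ty": 0, "tz": -2.1, "ax": 0, "ay": 0, "az": 0}
    - {"claw": 0.7, "tx": 0, "ty": 0, "tz": -2.4, "ax": 0, "ay": 0, "az": 0}
    - {"claw": 0.7, "tx": 0, "ty": 0, "tz": -2.4, "ax": 0, "ay": 0, "az": 0}

```text
time: 11.5
eef_pos: [0.4666, -0.147, 0.0172]
tcp_rot: [0.453, -0.539, 0.545, -0.455]
contact_force: [3.7, -0.7, 6.0]
opening: 0.113
```

```bash
python3 snap.py w8; python3 -c "
from h import *
print(ctrl.get_state()['qpos'].round(3))"
```

```text
[ 0.46658853 -0.1470353   0.01719419] [ 3.74256039 -0.69253751  5.9600757 ] 0.11277999295978891
-10.099191525365173
[-5.130e-01  1.730e-01  2.159e+00  1.000e-03  8.000e-01 -3.380e-01]
```

View pics/w8z.png

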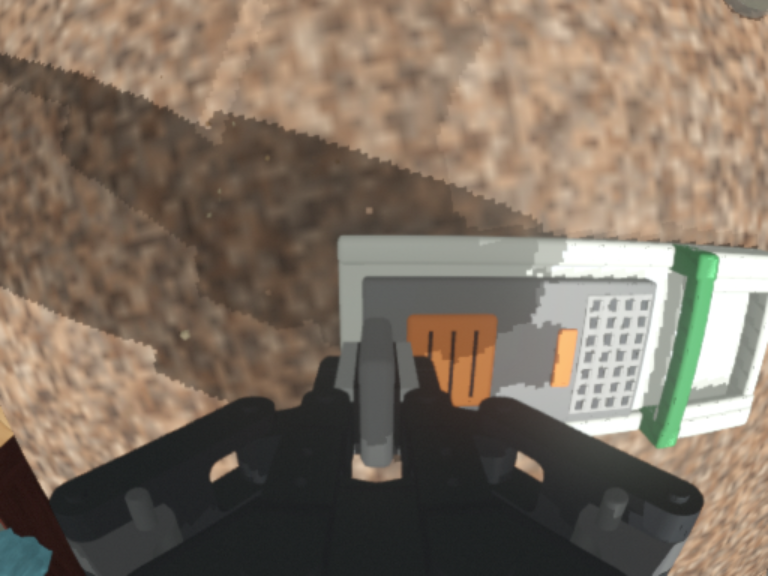

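Call:
play_rows:
  grip_force: 60
  steps:
    - {"claw": 0.7, "tx": 0, "ty": -0.2, "tz": 0.3, "ax": 0, "ay": 0, "az": 0}
    - {"claw": 0.7, "tx": 0, "ty": -0.4, "tz": 0.3, "ax": 0, "ay": 0, "az": 0}
    - {"claw": 0.7, "tx": 0, "ty": -0.7, "tz": 0.3, "ax": 0, "ay": 0, "az": 0}
    - {"claw": 0.7, "tx": 0, "ty": -1.0, "tz": 0.3, "ax": 0, "ay": 0, "az": 0}
    - {"claw": 0.7, "tx": 0, "ty": -1.5, "tz": 0.3, "ax": 0, "ay": 0, "az": 0}
    - {"claw": 0.7, "tx": 0, "ty": -2, "tz": 0.3, "ax": 0, "ay": 0, "az": 0}
    - {"claw": 0.7, "tx": 0, "ty": -2, "tz": 0.3, "ax": 0, "ay": 0, "az": 0}

```text
time: 12.13
eef_pos: [0.4668, -0.146, 0.0361]
tcp_rot: [0.454, -0.541, 0.542, -0.455]
contact_force: [0.3, 0.6, -1.6]
opening: 0.109
```

```bash
python3 snap.py w9; python3 -c "
from h import *
p,d=cams.read_camera('side');cv2.imwrite('pics/s9.png',cv2.resize(p[150:270,160:320],None,fx=5,fy=5,interpolation=cv2.INTER_CUBIC))"
```

```text
[ 0.46684043 -0.14604479  0.03608172] [ 0.29195478  0.62971891 -1.55710139] 0.10877364284548245
-10.038801481678183
```

View pics/w9z.png

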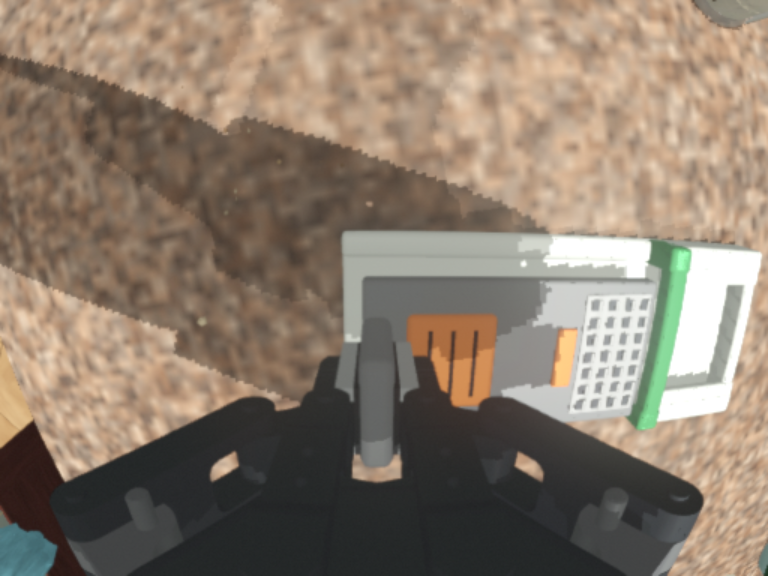

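View pics/s9.png

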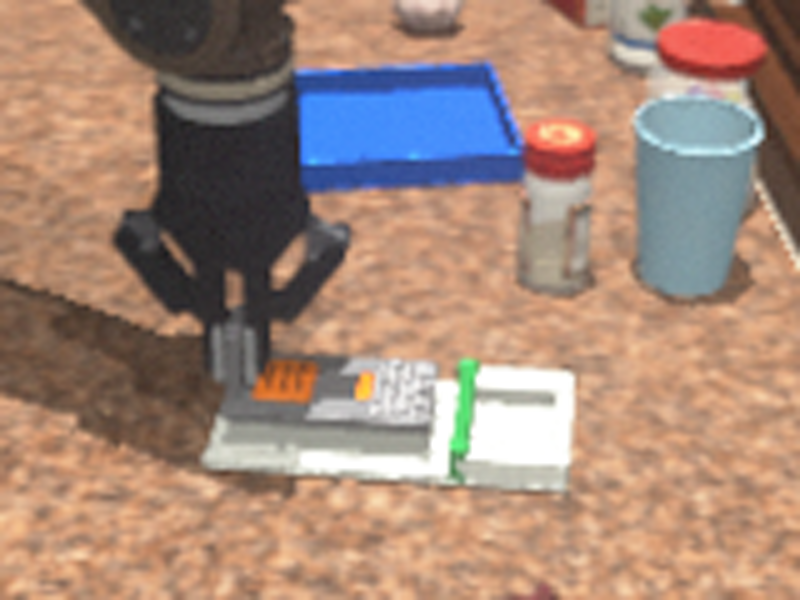

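Call:
play_rows:
  steps:
    - {"claw": 0.7, "tx": 0, "ty": -1, "tz": 0, "ax": 0, "ay": 0, "az": 0}
    - {"claw": 0.7, "tx": 0, "ty": -2, "tz": 0, "ax": 0, "ay": 0, "az": 0}
    - {"claw": 0.7, "tx": 0, "ty": -3, "tz": 0, "ax": 0, "ay": 0, "az": 0}
    - {"claw": 0.7, "tx": 0, "ty": -4, "tz": 0, "ax": 0, "ay": 0, "az": 0}
    - {"claw": 0.7, "tx": 0, "ty": -5.2, "tz": 0, "ax": 0, "ay": 0, "az": 0}
    - {"claw": 0.7, "tx": 0, "ty": -6.5, "tz": 0, "ax": 0, "ay": 0, "az": 0}
    - {"claw": 0.7, "tx": 0, "ty": -7.7, "tz": 0, "ax": 0, "ay": 0, "az": 0}
    - {"claw": 0.7, "tx": 0, "ty": -8.7, "tz": 0, "ax": 0, "ay": 0, "az": 0}
    - {"claw": 0.7, "tx": 0, "ty": -9.5, "tz": 0, "ax": 0, "ay": 0, "az": 0}
    - {"claw": 0.7, "tx": 0, "ty": -9.5, "tz": 0, "ax": 0, "ay": 0, "az": 0}

```text
time: 13.07
eef_pos: [0.4676, -0.1464, 0.1326]
tcp_rot: [0.454, -0.54, 0.543, -0.455]
contact_force: [-0.4, 0.4, -1.4]
opening: 0.104
```

Run:
```python
from h import *
p=cv2.imread("pics/top0.png")
c=big(mask(p,(105,120,60),(125,255,255)))[0]
w=plane("top",cv2.boxPoints(cv2.minAreaRect(c)),.024);print(w.round(4),w.mean(0))
c=big(mask(cv2.imread("pics/top0.png"),(0,150,100),(8,255,255)))
for k in c[:4]: print(cv2.contourArea(k),k.mean((0,1)),plane("top",[k.mean((0,1))],.106))
st=ctrl.get_state();print(st["eef_pos"])
u=rot(2.7)[:,2];t=w.mean(0)-.0525*u;t[2]=.13;print(t);move(t,rot(2.7))
```

```text
[[0.66   0.2817 0.024 ]
 [0.6661 0.1306 0.024 ]
 [0.4692 0.1216 0.024 ]
 [0.4636 0.2711 0.024 ]] [0.5647422  0.20124761 0.024     ]
363.5 [219.05154639 126.79381443] [[0.78873412 0.10233132 0.106     ]]
237.5 [ 97.72413793 139.29655172] [[0.74637368 0.45231335 0.106     ]]
151.0 [253.025 169.   ] [[0.66632791 0.00168986 0.106     ]]
15.5 [ 93.76 134.2 ] [[0.76111763 0.46428936 0.106     ]]
[ 0.46757608 -0.14643659  0.13261691]
[0.51230048 0.19877452 0.13      ]
t cm [-34.77   0.2   -1.62] rot deg [ -0.24 -12.74   0.11]
```

Call:
play_rows:
  steps:
    - {"claw": 0.7, "tx": -1.5, "ty": 0, "tz": 0, "ax": 0, "ay": -1, "az": 0}
    - {"claw": 0.7, "tx": -3.5, "ty": 0, "tz": -0.2, "ax": 0, "ay": -2, "az": 0}
    - {"claw": 0.7, "tx": -6, "ty": 0, "tz": -0.3, "ax": 0, "ay": -3, "az": 0}
    - {"claw": 0.7, "tx": -9, "ty": 0, "tz": -0.4, "ax": 0, "ay": -4, "az": 0}
    - {"claw": 0.7, "tx": -12, "ty": 0, "tz": -0.5, "ax": 0, "ay": -5, "az": 0}
    - {"claw": 0.7, "tx": -15, "ty": 0, "tz": -0.7, "ax": 0, "ay": -6, "az": 0}
    - {"claw": 0.7, "tx": -18, "ty": 0, "tz": -0.8, "ax": 0, "ay": -7, "az": 0}
    - {"claw": 0.7, "tx": -21, "ty": 0, "tz": -1, "ax": 0, "ay": -8, "az": 0}
    - {"claw": 0.7, "tx": -24, "ty": 0, "tz": -1.1, "ax": 0, "ay": -9, "az": 0}
    - {"claw": 0.7, "tx": -27, "ty": 0, "tz": -1.3, "ax": 0, "ay": -10, "az": 0}
    - {"claw": 0.7, "tx": -29.5, "ty": 0, "tz": -1.4, "ax": 0, "ay": -11, "az": 0}
    - {"claw": 0.7, "tx": -31.5, "ty": 0, "tz": -1.5, "ax": 0, "ay": -12, "az": 0}

```text
time: 14.07
eef_pos: [0.5059, 0.169, 0.1293]
tcp_rot: [0.509, -0.491, 0.49, -0.509]
contact_force: [0.5, 0.3, -2.5]
opening: 0.111
```

Call:
play_rows:
  steps:
    - {"claw": 0.7, "tx": -1.2, "ty": 0, "tz": 0, "ax": 0, "ay": -0.7, "az": 0}
    - {"claw": 0.7, "tx": -2.2, "ty": 0, "tz": 0, "ax": 0, "ay": -0.7, "az": 0}
    - {"claw": 0.7, "tx": -3, "ty": 0, "tz": 0, "ax": 0, "ay": -0.7, "az": 0}
    - {"claw": 0.7, "tx": -3.3, "ty": 0, "tz": 0, "ax": 0, "ay": -0.7, "az": 0}
    - {"claw": 0.7, "tx": -3.3, "ty": 0, "tz": 0, "ax": 0, "ay": -0.7, "az": 0}
    - {"claw": 0.7, "tx": -3.3, "ty": 0, "tz": 0, "ax": 0, "ay": -0.7, "az": 0}

```text
time: 14.57
eef_pos: [0.5053, 0.1994, 0.1299]
tcp_rot: [0.511, -0.488, 0.488, -0.511]
contact_force: [-1.0, -0.1, -1.8]
opening: 0.108
```

```bash
python3 snap.py w10
python3 - <<'E'
from h import *
move([.5123,.1988,.0],rot(2.7))
p,d=cams.read_camera('top');cv2.imwrite('pics/t10.png',cv2.resize(p[140:270,120:280],None,fx=4.5,fy=4.5,interpolation=cv2.INTER_CUBIC))
E
```

```text
[0.50525311 0.19942441 0.12992001] [-1.02815604 -0.14449564 -1.80531409] 0.10831868075595323
2.622472969449875
t cm [ 0.08 13.    0.69] rot deg [ 0.01 -0.1   0.02]
```

View pics/w10z.png

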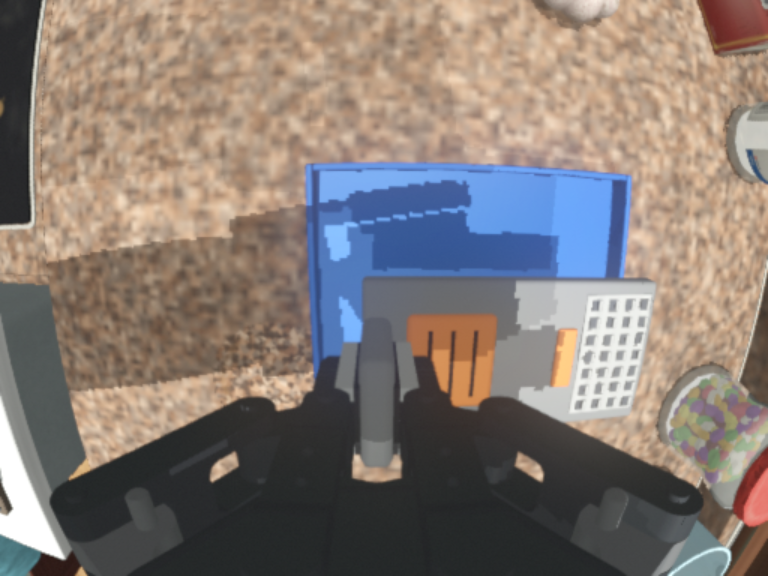

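View pics/t10.png

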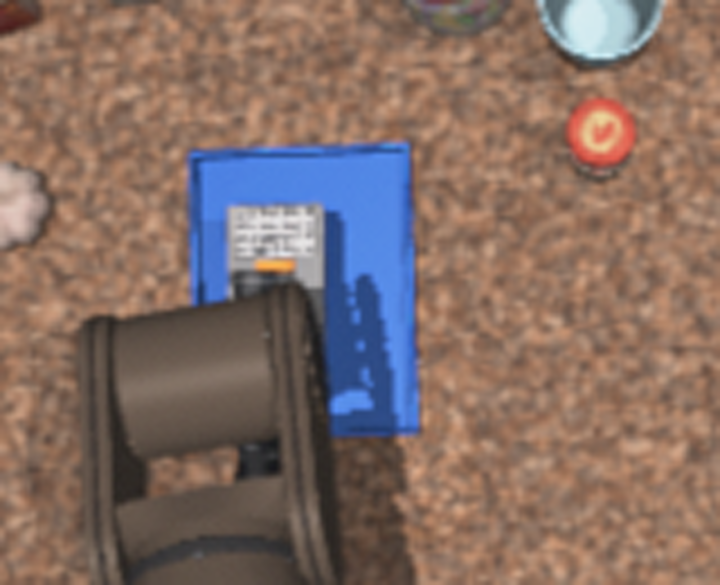

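Run:
```python
from h import *
import pickle
st=pickle.load(open("pics/w10.pkl","rb"))
print(plane("wrist",np.array([[308,165],[631,176]])/1.5,.024,st).round(4))
```

```text
[[0.4664 0.268  0.024 ]
 [0.662  0.278  0.024 ]]
```

Call:
play_rows:
  steps:
    - {"claw": 0.7, "tx": 0, "ty": 0.5, "tz": 0.3, "ax": 0, "ay": 0, "az": 0}
    - {"claw": 0.7, "tx": 0, "ty": 1.5, "tz": 0.7, "ax": 0, "ay": 0, "az": 0}
    - {"claw": 0.7, "tx": 0, "ty": 2.7, "tz": 0.7, "ax": 0, "ay": 0, "az": 0}
    - {"claw": 0.7, "tx": 0, "ty": 4, "tz": 0.7, "ax": 0, "ay": 0, "az": 0}
    - {"claw": 0.7, "tx": 0, "ty": 5.2, "tz": 0.7, "ax": 0, "ay": 0, "az": 0}
    - {"claw": 0.7, "tx": 0, "ty": 6.5, "tz": 0.7, "ax": 0, "ay": 0, "az": 0}
    - {"claw": 0.7, "tx": 0, "ty": 7.8, "tz": 0.7, "ax": 0, "ay": 0, "az": 0}
    - {"claw": 0.7, "tx": 0, "ty": 8.8, "tz": 0.7, "ax": 0, "ay": 0, "az": 0}
    - {"claw": 0.7, "tx": 0, "ty": 9.6, "tz": 0.7, "ax": 0, "ay": 0, "az": 0}
    - {"claw": 0.7, "tx": 0, "ty": 10.2, "tz": 0.7, "ax": 0, "ay": 0, "az": 0}
    - {"claw": 0.7, "tx": 0, "ty": 10.2, "tz": 0.7, "ax": 0, "ay": 0, "az": 0}
    - {"claw": 0.7, "tx": 0, "ty": 10.2, "tz": 0.7, "ax": 0, "ay": 0, "az": 0}

```text
time: 15.67
eef_pos: [0.5124, 0.2004, 0.0279]
tcp_rot: [0.511, -0.488, 0.488, -0.511]
contact_force: [-0.1, -0.7, -2.0]
opening: 0.108
```

```bash
python3 snap.py w11
python3 - <<'E'
from h import *
p,d=cams.read_camera('side');cv2.imwrite('pics/s11.png',cv2.resize(p[130:210,180:300],None,fx=6,fy=6,interpolation=cv2.INTER_CUBIC))
E
```

```text
[0.51238449 0.20039094 0.02792836] [-0.07246184 -0.73290015 -1.99311532] 0.10820355584831445
2.6601184669442164
```

View pics/w11z.png

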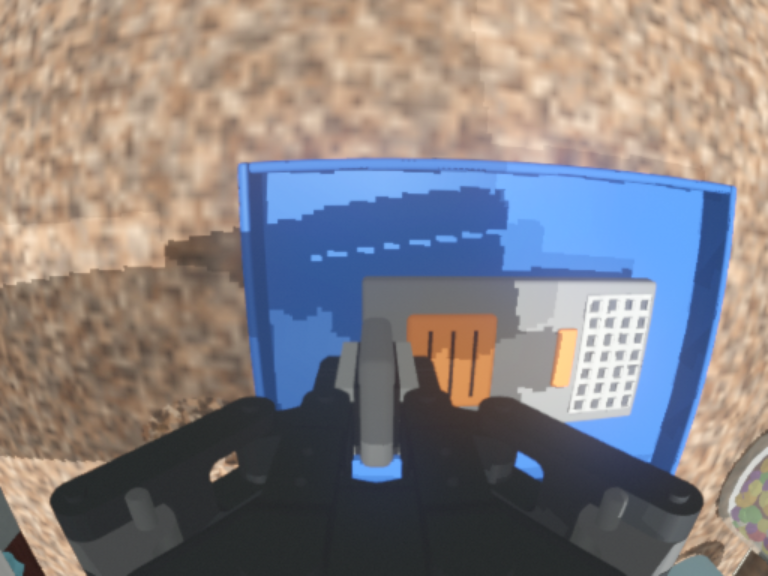

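View pics/s11.png

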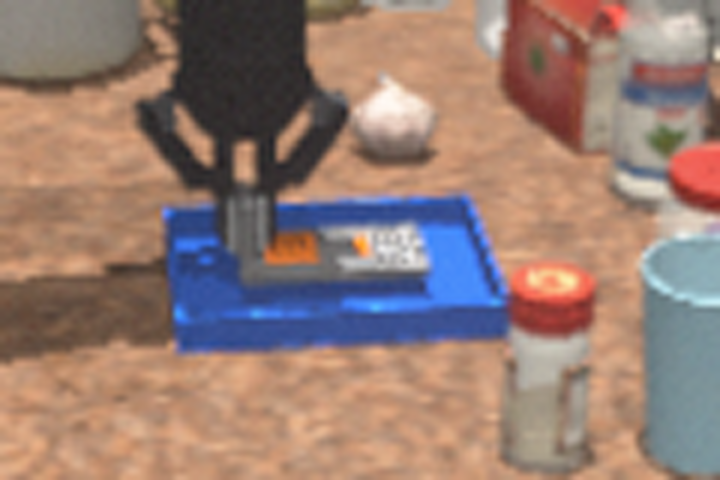

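Call:
play_rows:
  steps:
    - {"claw": 0.7, "tx": 0, "ty": 0.3, "tz": 0, "ax": 0, "ay": 0, "az": 0}
    - {"claw": 0.7, "tx": 0, "ty": 0.6, "tz": 0, "ax": 0, "ay": 0, "az": 0}
    - {"claw": 0.7, "tx": 0, "ty": 0.8, "tz": 0, "ax": 0, "ay": 0, "az": 0}
    - {"claw": 0.7, "tx": 0, "ty": 1.0, "tz": 0, "ax": 0, "ay": 0, "az": 0}
    - {"claw": 0.7, "tx": 0, "ty": 1.1, "tz": 0, "ax": 0, "ay": 0, "az": 0}
    - {"claw": 0.7, "tx": 0, "ty": 1.1, "tz": 0, "ax": 0, "ay": 0, "az": 0}

```text
time: 16.27
eef_pos: [0.512, 0.2003, 0.0166]
tcp_rot: [0.512, -0.488, 0.488, -0.511]
contact_force: [-0.1, 0.7, -2.2]
opening: 0.109
```

Call:
play_rows:
  steps:
    - {"claw": 0.7, "tx": 0, "ty": 0.1, "tz": 0, "ax": 0, "ay": 0, "az": 0}
    - {"claw": 0.7, "tx": 0, "ty": 0.1, "tz": 0, "ax": 0, "ay": 0, "az": 0}
    - {"claw": 0.7, "tx": 0, "ty": 0.1, "tz": 0, "ax": 0, "ay": 0, "az": 0}

```text
time: 16.52
eef_pos: [0.5124, 0.2003, 0.0161]
tcp_rot: [-0.511, 0.488, -0.488, 0.511]
contact_force: [0.1, 0.2, -2.4]
opening: 0.109
```

Call:
play_rows:
  steps:
    - {"claw": 0.7, "tx": 0, "ty": 0.1, "tz": 0, "ax": 0, "ay": 0, "az": 0}
    - {"claw": 0.7, "tx": 0, "ty": 0.1, "tz": 0, "ax": 0, "ay": 0, "az": 0}
    - {"claw": 0.7, "tx": 0, "ty": 0.1, "tz": 0, "ax": 0, "ay": 0, "az": 0}

```text
time: 16.77
eef_pos: [0.5126, 0.2004, 0.0152]
tcp_rot: [-0.511, 0.488, -0.488, 0.512]
contact_force: [0.5, -0.3, -1.7]
opening: 0.108
```

Call:
play_rows:
  steps:
    - {"claw": 0.7, "tx": 0, "ty": 0.1, "tz": 0, "ax": 0, "ay": 0, "az": 0}
    - {"claw": 0.7, "tx": 0, "ty": 0.1, "tz": 0, "ax": 0, "ay": 0, "az": 0}
    - {"claw": 0.7, "tx": 0, "ty": 0.1, "tz": 0, "ax": 0, "ay": 0, "az": 0}

```text
time: 17.02
eef_pos: [0.5126, 0.2004, 0.0152]
tcp_rot: [0.512, -0.488, 0.488, -0.511]
contact_force: [-3.6, -1.1, 4.3]
opening: 0.107
```

Call:
play_rows:
  steps:
    - {"claw": 1.2, "tx": 0, "ty": 0, "tz": 0, "ax": 0, "ay": 0, "az": 0}
    - {"claw": 1.5, "tx": 0, "ty": 0, "tz": 0, "ax": 0, "ay": 0, "az": 0}
    - {"claw": 1.8, "tx": 0, "ty": 0, "tz": 0, "ax": 0, "ay": 0, "az": 0}
    - {"claw": 1.8, "tx": 0, "ty": 0, "tz": 0, "ax": 0, "ay": 0, "az": 0}
    - {"claw": 1.8, "tx": 0, "ty": 0, "tz": 0, "ax": 0, "ay": 0, "az": 0}

```text
time: 17.43
eef_pos: [0.5114, 0.2005, 0.0152]
tcp_rot: [0.512, -0.489, 0.487, -0.511]
contact_force: [-5.9, -1.3, 8.6]
opening: 0.216
```

```bash
python3 snap.py w12
python3 - <<'E'
import cv2
p=cv2.imread("pics/w12.png");cv2.imwrite("pics/w12y.png",cv2.resize(p[150:330,170:390],None,fx=3.5,fy=3.3,interpolation=cv2.INTER_CUBIC))
E
```

```text
[0.5114256  0.20046758 0.01520717] [-5.88323115 -1.29681637  8.61832899] 0.2155007866240512
2.6655423433418393
```

View pics/w12y.png

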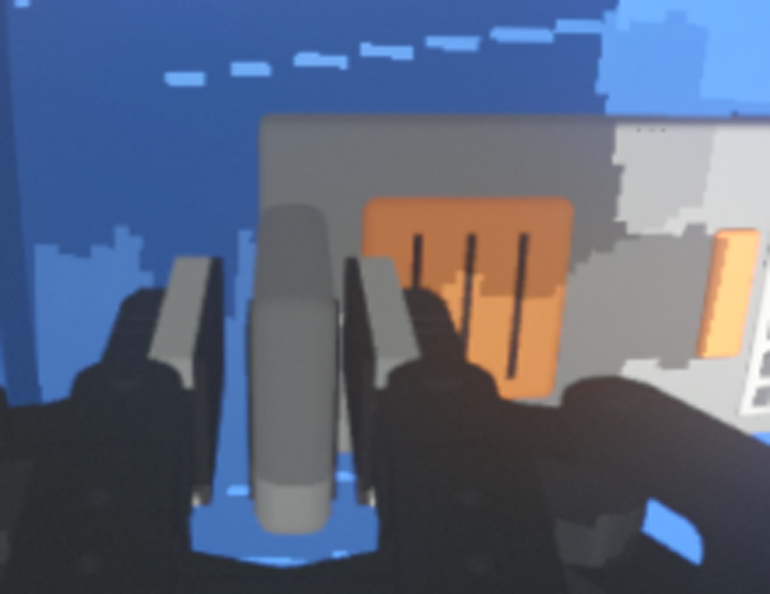

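Call:
play_rows:
  steps:
    - {"claw": 1.8, "tx": 0, "ty": -0.2, "tz": 0.1, "ax": 0, "ay": 0, "az": 0}
    - {"claw": 1.8, "tx": 0, "ty": -0.4, "tz": 0.1, "ax": 0, "ay": 0, "az": 0}
    - {"claw": 1.8, "tx": 0, "ty": -0.6, "tz": 0.1, "ax": 0, "ay": 0, "az": 0}
    - {"claw": 1.8, "tx": 0, "ty": -0.8, "tz": 0.1, "ax": 0, "ay": 0, "az": 0}
    - {"claw": 1.8, "tx": 0, "ty": -1.0, "tz": 0.1, "ax": 0, "ay": 0, "az": 0}
    - {"claw": 1.8, "tx": 0, "ty": -1.2, "tz": 0.1, "ax": 0, "ay": 0, "az": 0}
    - {"claw": 1.8, "tx": 0, "ty": -1.5, "tz": 0.1, "ax": 0, "ay": 0, "az": 0}

```text
time: 18.07
eef_pos: [0.5134, 0.2003, 0.029]
tcp_rot: [-0.511, 0.488, -0.488, 0.511]
contact_force: [-0.4, -0.2, 0.6]
opening: 0.215
```

Call:
play_rows:
  steps:
    - {"claw": 1.8, "tx": 0, "ty": -0.5, "tz": 0, "ax": 0, "ay": 0, "az": 0}
    - {"claw": 1.8, "tx": 0, "ty": -1.2, "tz": 0, "ax": 0, "ay": 0, "az": 0}
    - {"claw": 1.8, "tx": 0, "ty": -2, "tz": 0, "ax": 0, "ay": 0, "az": 0}
    - {"claw": 1.8, "tx": 0, "ty": -3, "tz": 0, "ax": 0, "ay": 0, "az": 0}
    - {"claw": 1.8, "tx": 0, "ty": -4.5, "tz": 0, "ax": 0, "ay": 0, "az": 0}
    - {"claw": 1.8, "tx": 0, "ty": -6.5, "tz": 0, "ax": 0, "ay": 0, "az": 0}
    - {"claw": 1.8, "tx": 0, "ty": -9, "tz": 0, "ax": 0, "ay": 0, "az": 0}
    - {"claw": 1.8, "tx": 0, "ty": -11, "tz": 0, "ax": 0, "ay": 0, "az": 0}
    - {"claw": 1.8, "tx": 0, "ty": -11, "tz": 0, "ax": 0, "ay": 0, "az": 0}
    - {"claw": 1.8, "tx": 0, "ty": -11, "tz": 0, "ax": 0, "ay": 0, "az": 0}

```text
time: 18.9
eef_pos: [0.5145, 0.2006, 0.1414]
tcp_rot: [-0.51, 0.487, -0.489, 0.513]
contact_force: [-0.3, 0.2, -0.7]
opening: 0.213
```

```bash
python3 snap.py w13
python3 - <<'E'
from h import *
p,d=cams.read_camera('side');cv2.imwrite('pics/s13.png',cv2.resize(p[130:310,180:320],None,fx=5,fy=3.3,interpolation=cv2.INTER_CUBIC))
import sys;sys.argv=["","w13"]
from m import *
h=cv2.cvtColor(p,cv2.COLOR_BGR2HSV)
E
python3 - <<'E'
import sys;sys.argv=["","w13"]
sys.path.insert(0,".")
import os;os.chdir(".")
from m import *
z=P[...,2]; x=P[...,0];y=P[...,1]
q=P[(x>.47)&(x<.65)&(y>.16)&(y<.24)&(z>.007)&(z<.06)]
u=rot(2.7);c=np.array([.5647,.2012,0]);l=(q-c)@np.c_[u[:,2],-u[:,0]]
for a in np.arange(-.06,.06,.01):
    s=(l[:,0]>=a)&(l[:,0]<a+.01);print(round(a,2),s.sum(),np.percentile(q[s,2],[5,25,50,95]).round(4) if s.sum() else "")
E
```

```text
[0.51450794 0.20063154 0.14137156] [-0.34833309  0.15577702 -0.72276024] 0.21341430812098405
2.6565107704021873
-0.06 391 [0.0124 0.0385 0.0516 0.0536]
-0.05 694 [0.0119 0.0129 0.0139 0.0535]
-0.04 690 [0.0121 0.0131 0.0216 0.0235]
-0.03 684 [0.0121 0.0132 0.022  0.0236]
-0.02 668 [0.0121 0.0133 0.022  0.0236]
-0.01 600 [0.0119 0.0127 0.0133 0.0224]
0.0 633 [0.0119 0.0126 0.0131 0.0156]
0.01 658 [0.0117 0.0127 0.0134 0.021 ]
0.02 558 [0.0119 0.0128 0.0134 0.0213]
0.03 588 [0.0121 0.013  0.0136 0.015 ]
0.04 557 [0.0121 0.0131 0.0137 0.0151]
0.05 501 [0.0118 0.0128 0.0134 0.0148]
```

View pics/w13z.png

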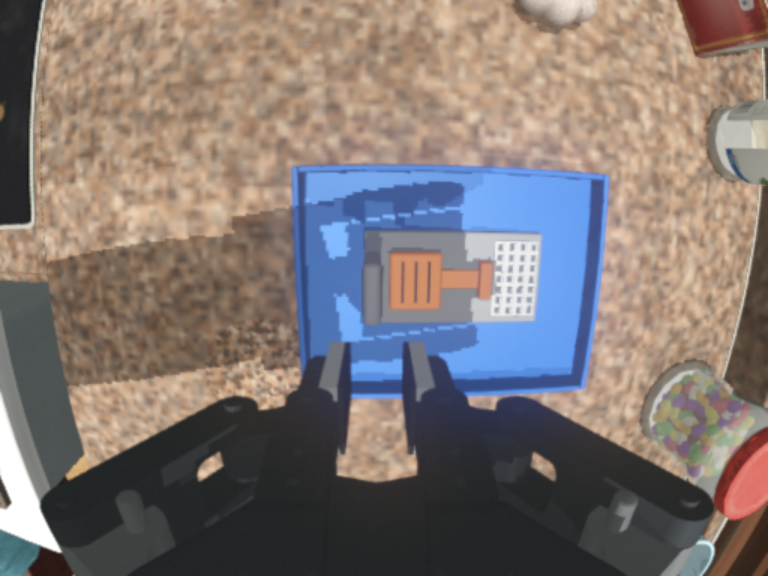

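View pics/s13.png

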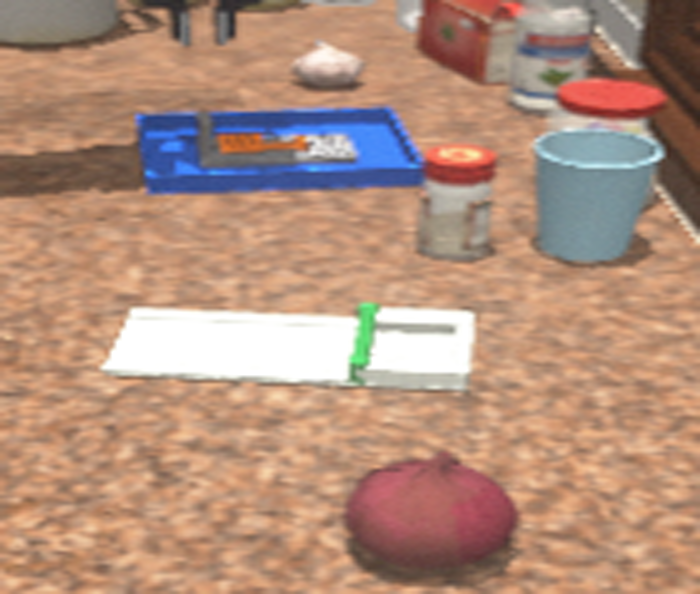

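Insert lies flat in the tray (plate top z ≈ 12–13 mm along its whole length), grating up. The button has sprung back, and the gripper is clear. Handing in.

```bash
python3 -c "
from plant import ctrl
print(ctrl.sign_off())"
```

```text
the job is handed in; nothing more can be done
None
```

The insert is out of the grater and lying flat, grating side up, near the middle of the blue wash tray. I handed the job in at about 19 s on the robot's clock, and no verdict is reported.

- **Release and pull:** I closed the fingers around the pull tab with the rear fingertip on the orange button, which reached its stop at about 8–10 N. The vertical reading peaked at about 14 N once I gripped the tab. I then pulled 67 mm straight out with the button held down. The horizontal pull was about 4–5 N, and it did not rise where the tooth passes under the bridge.
- **Placing:** I lifted the insert level, carried it over the tray, and lowered it until it touched the floor at about 4 N. I opened the fingers there and backed straight up.
- **Last checks:** The insert's top surface measured 12–13 mm high along its whole length, against an expected 12 mm, so it is lying flat. The button has sprung back up and nothing touches the gripper. The jar, garlic and onion look to be in their original places in the side view, which I checked only by eye.
- **Disagreements:** Position measurements from the different views differed by up to about 3 mm, and the grater's angle by about 1.5°. I centred the grasp by eye in the wrist camera instead. The grip pressed on the tool by up to 7 N along the pull direction before the pull began, and this eased off as I started pulling.

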